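# Dock the sorting tray and sort left- and right-hand slide-holder jaws

### The arm

A 6-joint arm with a two-finger parallel gripper is mounted at the origin on a cart in front of the work surface, level with it; the furniture and walls round the work are solid. World frame = base frame: x ahead of the robot, y to its left, z up, the work surface at z = 0. Lengths are in m, angles in rad, forces in N, time in s.
With the tool pointing down it reaches from about 0.225 to 0.725 m from the base axis. Payload 3.1 kg.
Tool frame: the origin (TCP) lies midway between the tips of the shut fingers; the grasp point (between the pads) lies 19 mm behind it (arm.tcp_to_grasp is the distance from the TCP to the grasp point, in m); z points along the fingers, y is the direction in which the jaws open and shut (so a half turn about z gives the same grasp; the last joint's range is limited). The gripper opens to 85 mm and grips with 20 to 120 N. Pads are 22 mm wide; open, the fingers measure 114 mm over their backs; the gripper's body (76 mm by 85 mm) begins 54 mm behind the grasp point. The pads swing forward as they close: fully open they stand 13 mm farther back than shut.
Start: joints at [-1.457, 0.048, 0.099, 1.622, 0, 1.443], TCP at [0.126, -0.51, 0.21] pointing down, gripper open.
Joint ranges: [-2.91, 2.91], [-0.99, 1.94], [-1.21, 1.42], [-2.12, 2.29], [-1.49, 1.47], [-3.14, 3.14]. Speed limits (rad/s): [2.79, 2.79, 3.14, 3.14, 3.14, 3.14].

### API

Orientations are given as a unit quaternion [w, x, y, z].
In Python, from plant import monitor, vision, arm gives the robot as it stands. The module is installed in compiled form; this text tells all that it offers.
- The arm moves only by the tool play_rows, never from a script. Its argument "motion" is one flat list of numbers, 7 for each row, row after row: the shift along the tool's x, y, z in units of 30 mm (1.0 is 30 mm), then the turn, a rotation vector about the tool's x, y, z in units of 8 degrees (1.0 is 8 degrees), then the closure in counts, from 0 (fully open) to 255 (shut). A call has 1 to 10 rows; each row shifts and turns the commanded pose from where the row before left it, along the tool's axes as they then stand; what a row does not reach is not made up. A row lasts 1/10 s, in which the tool goes at most 50 mm and 8.59 degrees, less where a joint would pass 70% of its speed; a pose out of reach is approached as far as the arm can. A call is refused whole if a number of a shift passes 1 or a number of a turn 1, either way. A call with a gripper value outside its range is refused whole. The fingers move at their own pace and stop on an object; "force" is the grip in N (left out, the last holds). Time passes only in rows, so rows that do not move let the fingers close. It gives the time, the measured TCP pose, the force and the opening at its end, in the units of the state.
- monitor.sense(): the state, without advancing time (a new reading comes with each control period).
- vision.read_camera(name): name is "scene" or "top" or "wrist"; returns a dict with "frame" (420x560x3 uint8, red, green, blue), "fx", "fy", "cx", "cy" (pixels), "extrinsics" (4x4, takes a point from camera to world coordinates). Camera axes: x right, y down, z forward; pixel columns grow to the right and rows downward; lengths in m; the calibration is good to about 2 mm. A picture is of the moment at which its call begins. There is no depth.
- arm.sign_off(): hands the job in, once; it reports no verdict.
The state is a dict: "time_s": time; "qpos": joint angles; "qvel": joint speeds; "effort": joint torques, N m; "eef_pos": TCP position; "ee_rot": TCP orientation; "wrist_force": force on the tool from outside, world axes, zero at the start; "moment": the same for the moment, N m; "width": finger opening in m.
Only numpy, scipy, OpenCV 4.12 (cv2) and the standard library are available. Lean on these libraries where they do the work, as an engineer would, in place of code of your own. Each camera call takes 0.05 s, during which the arm holds its last target.

### The job

Push the grey two-bin tray along the bench, without lifting it, into the docking corner until it is fully home against the far stop and the right stop, and then turn the black latch knob clockwise until it clicks past its detent and its tongue points over the tray. Then sort all the steel slide-holder jaws from the bench into the tray: left-hand jaws into the left bin, right-hand jaws into the right bin (with the grip tab up and the long arm pointing away from you, the foot at its far end goes off to the left on a left-hand jaw and to the right on a right-hand one). Leave the tray home and latched, and leave the forceps, eraser and hand counter alone.

Things in the scene. Friction and masses are not known exactly. Their poses are not given: they have to be found in the camera images.
- tray: Loose grey plastic tray, open on top, 96 x 240 mm, 16 mm high, 0.5 kg, floor and walls 3 mm; a full-height 3 mm divider along its middle makes two bins, each 90 x 115.5 mm inside. Origin: centre of underside. x: short side, away from the robot; y: long side, to the left. Can be pushed on its outer walls or, from inside a bin, on an inner wall or the divider.
- left_bin (a point): Centre of the inner floor of the tray's left (+y) bin, 3 mm above the tray's underside; left-hand jaws go in this bin.
- right_bin (a point): Centre of the inner floor of the tray's right (-y) bin, 3 mm above the tray's underside; right-hand jaws go in this bin.
- dock: Fixed aluminium corner, stops 14 mm high. Origin, on the bench top: where the tray's centre lies when fully home. x points away from the robot, y to the left (turned up to 0.1 rad); the tray docks with its x along this x. Far stop: face x = +48.5 mm, 200 mm long. Right stop: face y = -120.5 mm, x from -31 to +48 mm. Behind the far stop, at x = +95, y = 0, the knob on a block 20 mm high.
- knob_grip (a point): On the latch knob's upright axis, 52 mm above the bench, at gripping height: a black bar grip 40 mm long, 11 mm thick, 30 to 64 mm above the bench. x runs along the bar and along the steel tongue below it (14 mm wide, 62 mm long, 22 to 28 mm above the bench), which points right along the far stop at the start and, latched, at the robot over the tray's far wall.
- knob (a joint): Turn of the latch knob, rad, growing clockwise as seen from above: 0 unlatched (start), 1.3 latched (end stop). A sprung ball acts on a lobe of the knob from about 0.25: it resists with up to about 0.2 N m till the crest at 0.65, clicks over and pushes the knob on to about 1.0; from there it turns freely to 1.3 and stays where it is left.
- jaw_l1: Loose left-hand jaw, bare steel, 50 g; may be absent. L-shaped base 8 mm thick: arm 12 mm wide, x = -28 to +22 mm; at its +x end a foot (x = +10 to +22 mm) out to y = +28 mm: arm pointing away, tab up, the foot goes to your left. Grip tab on the arm at the origin: 14 mm along x, 10 mm thick along y, top 40 mm above the underside. Origin: on the underside below the tab; z up the tab.
- jaw_l2: Loose left-hand jaw, bare steel, 50 g; may be absent. L-shaped base 8 mm thick: arm 12 mm wide, x = -28 to +22 mm; at its +x end a foot (x = +10 to +22 mm) out to y = +28 mm: arm pointing away, tab up, the foot goes to your left. Grip tab on the arm at the origin: 14 mm along x, 10 mm thick along y, top 40 mm above the underside. Origin: on the underside below the tab; z up the tab.
- jaw_l3: Loose left-hand jaw, bare steel, 50 g; may be absent. L-shaped base 8 mm thick: arm 12 mm wide, x = -28 to +22 mm; at its +x end a foot (x = +10 to +22 mm) out to y = +28 mm: arm pointing away, tab up, the foot goes to your left. Grip tab on the arm at the origin: 14 mm along x, 10 mm thick along y, top 40 mm above the underside. Origin: on the underside below the tab; z up the tab.
- jaw_r1: Loose right-hand jaw, bare steel, 50 g; may be absent. L-shaped base 8 mm thick: arm 12 mm wide, x = -28 to +22 mm; at its +x end a foot (x = +10 to +22 mm) out to y = -28 mm: arm pointing away, tab up, the foot goes to your right. Grip tab on the arm at the origin: 14 mm along x, 10 mm thick along y, top 40 mm above the underside. Origin: on the underside below the tab; z up the tab.
- jaw_r2: Loose right-hand jaw, bare steel, 50 g; may be absent. L-shaped base 8 mm thick: arm 12 mm wide, x = -28 to +22 mm; at its +x end a foot (x = +10 to +22 mm) out to y = -28 mm: arm pointing away, tab up, the foot goes to your right. Grip tab on the arm at the origin: 14 mm along x, 10 mm thick along y, top 40 mm above the underside. Origin: on the underside below the tab; z up the tab.
- microscope: Fixed tall obstacle, never moves: binocular microscope, 271 mm deep (x), 166 mm wide (y), 350 mm high; its eyepieces, 260 to 350 mm above the bench, reach 135 mm towards the robot from its origin, the base 81 mm. Origin: on the bench under its middle. Carry things round its front.
- forceps: Loose bystander, to be left alone: steel forceps 132 mm long, lying flat. Origin: centre of its underside.
- eraser: Loose bystander, to be left alone: eraser 19 x 42 x 12 mm. Origin: centre of its underside.
- tally_counter: Loose bystander, to be left alone: white hand counter 29 x 42 x 45 mm. Origin: centre of its underside.
Things that resemble listed ones, but are neither listed nor needed, are in the scene too. What is shaped like the jaw_r2 but blue is not meant.

How it is judged:
On the way, in this order (a step that is already met when the one before it is completed fails the run):
1. the tray is home against both stops (horizontal distance between tray and dock below 0.008 m and angle between the x axis of tray and the x axis of dock, either way round below 0.06 rad and height (world z) of tray below 0.004 m), for 0.2 s.
2. the latch knob has clicked over with the tray home (all of step 1 and value of joint knob above 0.95 rad), for 0.2 s.
3. every jaw lies in the bin of its hand (all of step 2 and y of jaw_l1 in the frame of tray between 0.006 and 0.116 m and x of jaw_l1 in the frame of tray between -0.044 and 0.044 m and z of each of jaw_l1, jaw_l2, jaw_l3, jaw_r1, jaw_r2 in the frame of tray below 0.02 m and linear speed of each of jaw_l1, jaw_l2, jaw_l3, jaw_r1, jaw_r2 below 0.03 m/s and y of jaw_l2 in the frame of tray between 0.006 and 0.116 m and x of jaw_l2 in the frame of tray between -0.044 and 0.044 m and y of jaw_l3 in the frame of tray between 0.006 and 0.116 m and x of jaw_l3 in the frame of tray between -0.044 and 0.044 m and y of jaw_r1 in the frame of tray between -0.116 and -0.006 m and x of jaw_r1 in the frame of tray between -0.044 and 0.044 m and y of jaw_r2 in the frame of tray between -0.116 and -0.006 m and x of jaw_r2 in the frame of tray between -0.044 and 0.044 m), for 0.2 s.
At the end, for the whole second after the job is handed in: The tray lies flat within 8 mm and 0.06 rad of its home spot, the knob is past 0.95 rad, and every jaw present is at rest in the bin of its own hand: its origin inside that bin's walls and less than 20 mm above the tray's underside (all of step 3); the robot touches nothing.
It fails at once if the tray was lifted or tipped (height (world z) of tray above 0.02 m or angle between tray's own z axis and vertical above 0.2 rad).
It fails at once if a bystander was disturbed (distance of any of forceps, eraser, tally_counter from where it was at the start of the episode above 0.03 m).
Of jaw_l1, jaw_l2, jaw_l3, jaw_r1, jaw_r2 only 4 to 5 are there at a start; the rules pass over those that are not, and their reading is None.
At some moment in a run one of jaw_l1, jaw_l2, jaw_l3, jaw_r1, jaw_r2 may be knocked a few centimetres aside while the robot is not near it.
Once in a run the grip may slacken for a moment while it holds something.
It also fails if it takes over 200 s, if anything falls off the work surface, if the arm or the gripper's body presses on something with over 40 N, if the wrist force passes 120 N, or if a joint passes its speed limit or range.

## Working session

There is one attempt and no reset: what is moved stays moved. The work goes in short steps, Python scripts to look and compute and a tool call to move; the robot and the scene stay as the last step left them, time stands still between calls to the robot, and variables do not carry over. Pictures are saved under pics/ and viewed, and the job is handed in when it is done.

Besides the shell and the picture viewer there is one more tool, called by a JSON object that holds its "method" and its "body", one argument or row to a line. play_rows: Moves the arm, as the interface text tells. Its arguments: {"type":"object","properties":{"motion":{"type":"array"},"force":{"type":"number"}},"required":["motion"]}

```bash
mkdir -p pics; ls; python3 - <<'E'
from plant import monitor, vision, arm
import cv2,numpy as np
s=monitor.sense()
for k,v in s.items(): print(k,np.round(v,4))
print(arm.tcp_to_grasp)
for n in ["scene","top"]:
    d=vision.read_camera(n); cv2.imwrite(f"pics/{n}0.png",d["frame"][:,:,::-1]); print(n,d["fx"],d["fy"],d["cx"],d["cy"],np.round(d["extrinsics"],4).tolist())
E
```

```text
pics
time_s 0.0
qpos [-1.4568  0.0488  0.0976  1.622   0.      1.443 ]
qvel [ 0.0015 -0.0012 -0.0002 -0.0011 -0.0008 -0.0004]
effort [ 1.00000e-04 -3.38779e+01  3.20016e+01  2.01000e-02 -0.00000e+00
  0.00000e+00]
eef_pos [ 0.1256 -0.5091  0.2087]
ee_rot [-0.0012  0.9927  0.1206  0.    ]
wrist_force [ 0.5066 -0.0489  0.211 ]
moment [ 0.0552 -0.0467  0.0219]
width 0.0852
0.0187
scene 449.4049472318557 449.4049472318557 283.1965552395559 213.36926798076126 [[-0.743, -0.4384, 0.5057, -0.0463], [-0.6692, 0.4812, -0.5662, 0.6922], [0.0049, -0.7591, -0.6509, 0.8005], [0.0, 0.0, 0.0, 1.0]]
top 537.5318580292198 537.5318580292198 273.2425240233667 203.58213180366704 [[-0.0005, -0.9951, 0.0992, 0.4228], [-0.9998, 0.0024, 0.0194, 0.0095], [-0.0195, -0.0991, -0.9949, 1.486], [0.0, 0.0, 0.0, 1.0]]
```

View pics/top0.png

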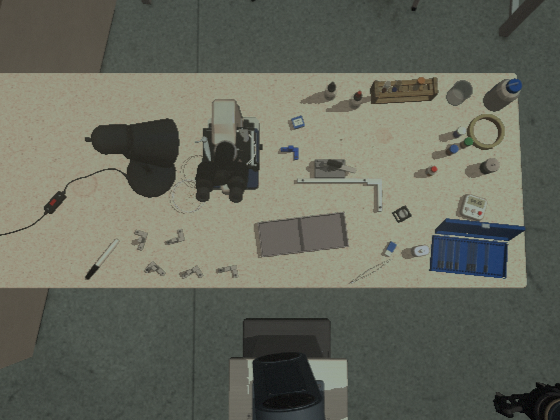

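View pics/scene0.png

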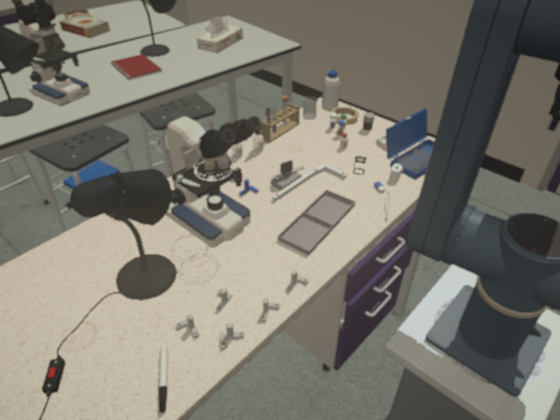

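```bash
cat > h.py <<'E'
from plant import monitor, vision, arm
import cv2,numpy as np
from scipy.spatial.transform import Rotation as R
def cam(n,save=None):
    d=vision.read_camera(n)
    if save: cv2.imwrite(f"pics/{save}.png",d["frame"][:,:,::-1])
    return d
def px2w(d,u,v,z):
    E=np.array(d["extrinsics"]); r=E[:3,:3]@np.array([(u-d["cx"])/d["fx"],(v-d["cy"])/d["fy"],1]); o=E[:3,3]
    return o+r*(z-o[2])/r[2]
def w2px(d,p):
    E=np.array(d["extrinsics"]); c=E[:3,:3].T@(np.array(p)-E[:3,3])
    return np.array([d["fx"]*c[0]/c[2]+d["cx"],d["fy"]*c[1]/c[2]+d["cy"]])
def crop(d,u0,u1,v0,v1,k,name):
    im=d["frame"][v0:v1,u0:u1,::-1]; cv2.imwrite(f"pics/{name}.png",cv2.resize(im,None,fx=k,fy=k,interpolation=cv2.INTER_CUBIC))
def Q(s=None):
    s=s or monitor.sense(); q=s["ee_rot"]; return R.from_quat([q[1],q[2],q[3],q[0]])
def st():
    s=monitor.sense(); r=Q(s); m=r.as_matrix()
    print("t",round(s["time_s"],2),"tcp",np.round(s["eef_pos"],4),"yawx",round(float(np.arctan2(m[1,0],m[0,0])),3),"z",np.round(m[:,2],3),"w",round(s["width"],4),"F",np.round(s["wrist_force"],1),"q",np.round(s["qpos"],2)); return s
def plan(p,yaw=None):
    # shift in tool units & yaw turn to reach p with tool down, tool-x at world yaw
    s=st(); m=Q(s).as_matrix(); d=m.T@(np.array(p)-s["eef_pos"])/0.03
    print("shift units",np.round(d,2))
    if yaw is not None:
        T=R.from_matrix(np.array([[np.cos(yaw),np.sin(yaw),0],[np.sin(yaw),-np.cos(yaw),0],[0,0,-1]]).astype(float))
        rv=(Q(s).inv()*T).as_rotvec(); print("rot units (8deg)",np.round(np.degrees(rv)/8,2))
E
python3 - <<'E'
from h import *
d=cam("top")
crop(d,120,250,220,290,6,"jaws"); crop(d,240,400,140,265,5,"traydock")
E
```

```text
(no output)
```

View pics/jaws.png

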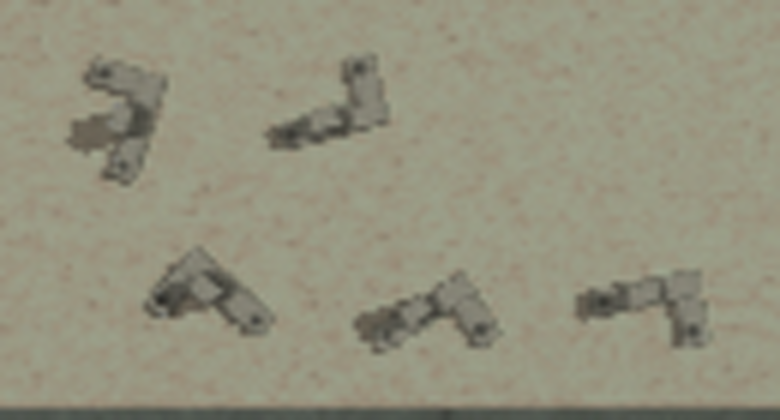

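View pics/traydock.png

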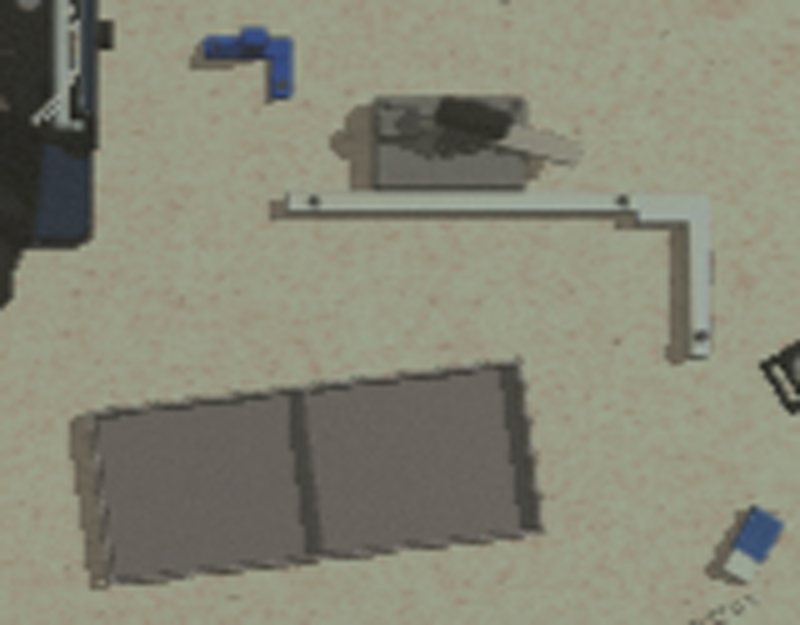

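```bash
python3 - <<'E'
from h import *
d=cam("top")
def t(cu,cv): return 240+(cu-2)/5,140+(cv-2)/5
for n,pts,z in [("tray rim FL,FR,NR,NL",[(88,417),(520,362),(543,530),(105,585)],.016),("far stop face/top edge: L end, R inner corner; right stop inner near end",[(290,213),(688,222),(690,356)],.014),("far stop back L,R",[(290,192),(710,195)],.014),("knob",[(475,115)],.06),("block corners",[(375,97),(525,97),(525,188),(375,188)],.02),("tongue tip",[(578,150)],.025),("eraser",[(750,545)],.012)]:
    print(n,[np.round(px2w(d,*t(*p),z),4).tolist() for p in pts])
print("jaws foot-corner etc z=.008")
def tj(cu,cv): return 120+(cu-3)/6,220+(cv-3)/6
for n,p in dict(A=[(120,178),(160,80),(90,75)],B=[(270,138),(385,110),(360,58)],C=[(262,327),(195,252),(152,308)],D=[(362,338),(462,280),(487,340)],E=[(580,305),(700,280),(690,345)]).items(): print(n,[np.round(px2w(d,*tj(*q),.008)[:2],4).tolist() for q in p])
print(w2px(d,[.126,-.51,.21]))
# finer tray via mask
E
```

```text
tray rim FL,FR,NR,NL [[0.516, 0.0821, 0.016], [0.5457, -0.1545, 0.016], [0.454, -0.1657, 0.016], [0.4243, 0.0726, 0.016]]
far stop face/top edge: L end, R inner corner; right stop inner near end [[0.6287, -0.0291, 0.014], [0.623, -0.248, 0.014], [0.549, -0.2476, 0.014]]
far stop back L,R [[0.6404, -0.0292, 0.014], [0.638, -0.2604, 0.014]]
knob [[0.675, -0.1273, 0.06]]
block corners [[0.6923, -0.0762, 0.02], [0.692, -0.1588, 0.02], [0.6413, -0.1581, 0.02], [0.6416, -0.0757, 0.02]]
tongue tip [[0.6615, -0.1868, 0.025]]
eraser [[0.4458, -0.2785, 0.012]]
jaws foot-corner etc z=.008
A [[0.4449, 0.4068], [0.4898, 0.3893], [0.4922, 0.4218]]
B [[0.4631, 0.338], [0.4759, 0.2852], [0.4998, 0.2971]]
C [[0.377, 0.34], [0.4111, 0.3714], [0.3856, 0.3906]]
D [[0.3721, 0.2941], [0.3983, 0.2487], [0.3712, 0.2369]]
E [[0.387, 0.1946], [0.3983, 0.1398], [0.3689, 0.1442]]
[511.17677476 387.3995681 ]
```

The top view shows five steel jaws at left, around px (139,240), (175,237), (154,268), (190,271) and (228,270). The blue look-alike is at (289,152). The tray is at (300,235), the dock corner at (378,183) and the knob at (334,163).

First I turn the wrist in place.

{"method": "play_rows", "body": {
  "motion": [0, 0, 0, 0, 0, -1, 0, 0, 0, 0, 0, 0, -1, 0, 0, 0, 0, 0, 0, -1, 0, 0, 0, 0, 0, 0, -1, 0, 0, 0, 0, 0, 0, -1, 0, 0, 0, 0, 0, 0, -1, 0, 0, 0, 0, 0, 0, -1, 0, 0, 0, 0, 0, 0, -1, 0, 0, 0, 0, 0, 0, -1, 0, 0, 0, 0, 0, 0, -1, 0],
  "force": 40
}}

```text
time_s: 1.2
eef_pos: [0.1257, -0.5095, 0.2096]
ee_rot: [-0.0, 0.681, 0.732, 0.0]
wrist_force: [-0.3, 0.5, -0.1]
width: 0.0852
```

{"method": "play_rows", "body": {
  "motion": [0, 0, 0, 0, 0, -1, 0, 0, 0, 0, 0, 0, -1, 0, 0, 0, 0, 0, 0, -1, 0, 0, 0, 0, 0, 0, -1, 0, 0, 0, 0, 0, 0, -1, 0, 0, 0, 0, 0, 0, -1, 0, 0, 0, 0, 0, 0, -1, 0, 0, 0, 0, 0, 0, -1, 0, 0, 0, 0, 0, 0, -1, 0, 0, 0, 0, 0, 0, -1, 0]
}}

```text
time_s: 2.2
eef_pos: [0.1257, -0.5095, 0.2096]
ee_rot: [-0.0, 0.051, 0.999, 0.0]
wrist_force: [-0.6, -0.2, -0.2]
width: 0.0853
```

```bash
python3 - <<'E'
from h import *
plan([0.46,-0.15,0.33],np.pi)
E
```

```text
t 2.2 tcp [ 0.1257 -0.5095  0.2096] yawx 3.04 z [-0.     0.001 -1.   ] w 0.0853 F [-0.6 -0.2 -0.2] q [-1.46  0.05  0.1   1.62 -0.   -1.36]
shift units [-9.87 13.05 -4.01]
rot units (8deg) [ 0.   -0.   -0.73]
```

{"method": "play_rows", "body": {
  "motion": [0, 0, -0.8, 0, 0, -0.73, 0, -0.8, 1, -0.4, 0, 0, 0, 0, -0.8, 1, -0.4, 0, 0, 0, 0, -0.8, 1, -0.4, 0, 0, 0, 0, -0.8, 1, -0.4, 0, 0, 0, 0, -0.8, 1, -0.4, 0, 0, 0, 0, -0.8, 1, -0.4, 0, 0, 0, 0, -0.8, 1, -0.4, 0, 0, 0, 0, -0.8, 1, -0.4, 0, 0, 0, 0, -0.8, 1, -0.4, 0, 0, 0, 0]
}}

```text
time_s: 3.2
eef_pos: [0.3438, -0.2395, 0.3423]
ee_rot: [0.0, 0.003, 1.0, -0.0]
wrist_force: [-0.4, -0.5, 0.2]
width: 0.0855
```

{"method": "play_rows", "body": {
  "motion": [-0.8, 1, 0, 0, 0, 0, 0, -0.7, 1, 0, 0, 0, 0, 0, 0, 1, 0, 0, 0, 0, 0, 0, 1, 0, 0, 0, 0, 0, 0, 0, 0, 0, 0, 0, 0]
}}

```text
time_s: 3.7
eef_pos: [0.3887, -0.1182, 0.3425]
ee_rot: [0.0, 0.0, 1.0, 0.001]
wrist_force: [0.5, 0.4, 0.1]
width: 0.0854
```

```bash
python3 - <<'E'
from h import *
st(); d=cam("wrist","w1"); print(d["fx"],d["cx"],d["cy"],np.round(d["extrinsics"],3))
E
```

```text
t 3.7 tcp [ 0.3887 -0.1182  0.3425] yawx 3.141 z [ 0.001  0.001 -1.   ] w 0.0854 F [0.5 0.4 0.1] q [-0.46 -0.18  0.16  1.9   0.   -0.46]
300.4401756460908 278.0771426616454 208.3445013938063 [[ 0.001  0.952  0.307  0.31 ]
 [ 1.    -0.001  0.002 -0.119]
 [ 0.002  0.307 -0.952  0.506]
 [ 0.     0.     0.     1.   ]]
```

View pics/w1.png

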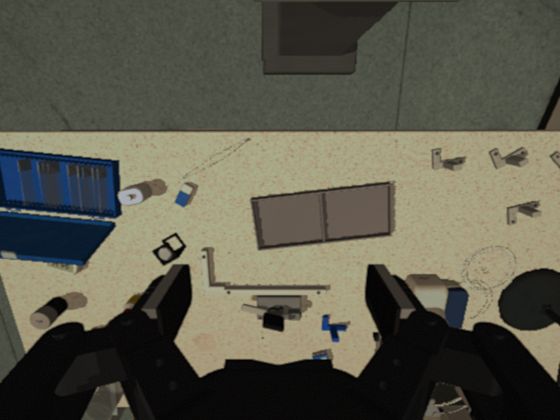

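```bash
python3 - <<'E'
from h import *
d=cam("wrist"); crop(d,190,400,170,340,3.8,"w1c")
E
```

```text
(no output)
```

View pics/w1c.png

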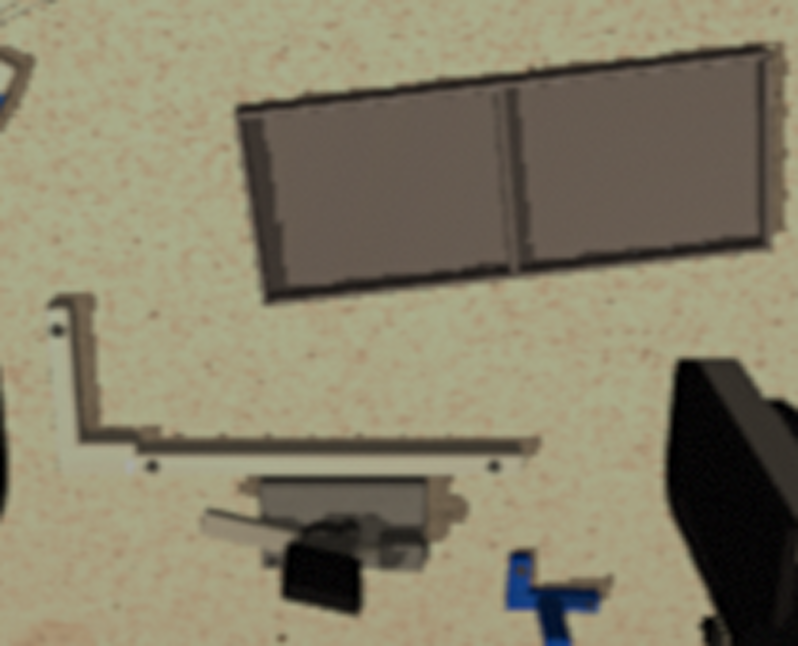

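```bash
python3 - <<'E'
from h import *
d=cam("wrist")
t=lambda p:(190+(p[0]-1.4)/3.8,170+(p[1]-1.4)/3.8)
for n,pts,z in [("tray FR,FL,NL,NR",[(267,300),(768,245),(768,46),(238,106)],.016),("face top edge",[(80,443),(135,453),(520,455)],.014),("face bottom",[(95,432),(520,438)],0),("right stop face top",[(72,306),(80,443)],.014),("back",[(65,472),(520,475)],.014),("knob top",[(287,545),(358,553),(362,612),(285,597)],.064),("tongue tip",[(206,513),(203,532)],.028)]:
    print(n,[np.round(px2w(d,*t(p),z),4).tolist() for p in pts])
E
```

```text
tray FR,FL,NL,NR [[0.5432, -0.154, 0.016], [0.5162, 0.0785, 0.016], [0.4221, 0.068, 0.016], [0.4485, -0.1648, 0.016]]
face top edge [[0.6212, -0.248, 0.014], [0.627, -0.2212, 0.014], [0.6289, -0.0308, 0.014]]
face bottom [[0.6237, -0.2436, 0.0], [0.628, -0.0287, 0.0]]
right stop face top [[0.5469, -0.2464, 0.014], [0.6212, -0.248, 0.014]]
back [[0.6377, -0.2567, 0.014], [0.6403, -0.0303, 0.014]]
knob top [[0.6433, -0.1443, 0.064], [0.6478, -0.1119, 0.064], [0.6805, -0.1099, 0.064], [0.6719, -0.1457, 0.064]]
tongue tip [[0.6518, -0.1856, 0.028], [0.6628, -0.1875, 0.028]]
```

```bash
python3 - <<'E'
from h import *
d=cam("top")
for p,z in [((200,201),.27),((241,200),.27),((203,190),.0),((262,190),.02),((262,140),.02)]: print(p,z,np.round(px2w(d,*p,z),3))
plan([0.40,-0.045,0.12],np.pi-.012)
E
```

```text
(200, 201) 0.27 [0.55 0.2  0.27]
(241, 200) 0.27 [0.552 0.107 0.27 ]
(203, 190) 0.0 [0.61  0.235 0.   ]
(262, 190) 0.02 [0.607 0.069 0.02 ]
(262, 140) 0.02 [0.746 0.069 0.02 ]
t 3.9 tcp [ 0.3888 -0.1218  0.3417] yawx 3.136 z [-0. -0. -1.] w 0.0856 F [-0.1 -0.1 -0.8] q [-0.47 -0.17  0.16  1.9  -0.   -0.46]
shift units [-0.36  2.57  7.39]
rot units (8deg) [-0.   -0.    0.04]
```

{"method": "play_rows", "body": {
  "motion": [-0.2, 0.9, 1, 0, 0, 0.04, 0, -0.16, 0.9, 1, 0, 0, 0, 0, 0, 0.77, 1, 0, 0, 0, 0, 0, 0, 1, 0, 0, 0, 0, 0, 0, 1, 0, 0, 0, 0, 0, 0, 1, 0, 0, 0, 0, 0, 0, 1, 0, 0, 0, 0, 0, 0, 1, 0, 0, 0, 0, 0, 0, 1, 0, 0, 0, 0, 0, 0, 0.5, 0, 0, 0, 0]
}}

```text
time_s: 4.9
eef_pos: [0.398, -0.0447, 0.0535]
ee_rot: [-0.002, 0.007, 1.0, 0.001]
wrist_force: [0.3, 0.5, -0.7]
width: 0.0856
```

```bash
python3 - <<'E'
from h import *
plan([0.40,-0.045,-0.003],np.pi-.012); cam("wrist","w2")
E
```

```text
t 4.9 tcp [ 0.398  -0.0447  0.0535] yawx 3.128 z [-0.005  0.001 -1.   ] w 0.0856 F [ 0.3  0.5 -0.7] q [-0.28 -0.26 -0.49  1.34 -0.   -0.27]
shift units [-0.07 -0.01  1.88]
rot units (8deg) [ 0.01 -0.04 -0.01]
```

View pics/w2.png

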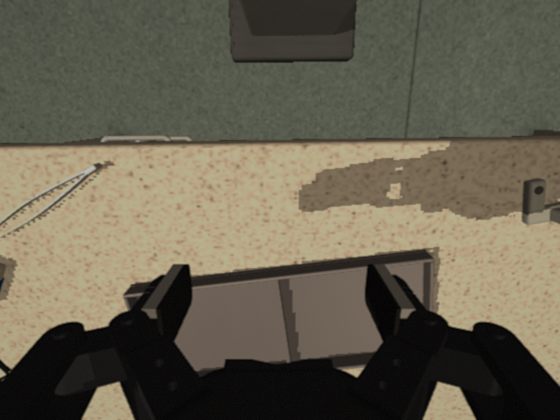

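{"method": "play_rows", "body": {
  "motion": [0, 0, 0.9, 0, 0, 0, 0, 0, 0, 0.9, 0, 0, 0, 0, -0.3, 0, 0, 0, 0, 0, 0, -0.3, 0, 0, 0, 0, 0, 0, -0.3, 0, 0, 0, 0, 0, 0, -0.3, 0, 0, 0, 0, 0, 0, -0.3, 0, 0, 0, 0, 0, 0, -0.3, 0, 0, 0, 0, 0, 0, -0.3, 0, 0, 0, 0, 0, 0, -0.3, 0, 0, 0, 0, 0, 0]
}}

```text
time_s: 5.95
eef_pos: [0.4731, -0.0449, 0.003]
ee_rot: [0.0, 0.005, 1.0, -0.0]
wrist_force: [0.1, -0.1, -1.0]
width: 0.0855
```

```bash
python3 - <<'E'
from h import *
plan([0.51,-0.045,-0.003],np.pi-.012); cam("wrist","w3");cam("top","t3")
E
```

```text
t 5.95 tcp [ 0.4731 -0.0449  0.003 ] yawx 3.131 z [ 0. -0. -1.] w 0.0855 F [ 0.1 -0.1 -1. ] q [-0.24 -0.02 -0.39  1.21 -0.   -0.22]
shift units [-1.23  0.01  0.2 ]
rot units (8deg) [-0.    0.    0.01]
```

View pics/w3.png

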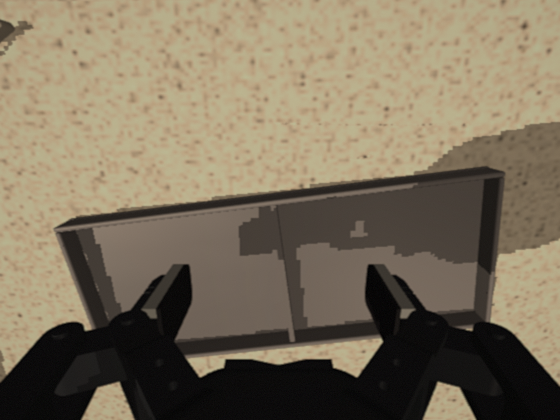

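{"method": "play_rows", "body": {
  "motion": [0, 0, 0.33, 0, 0, 0, 0, -0.4, 0, 0, 0, 0, 0, 0, -0.4, 0, 0, 0, 0, 0, 0, -0.4, 0, 0, 0, 0, 0, 0, -0.4, 0, 0, 0, 0, 0, 0, -0.4, 0, 0, 0, 0, 0, 0, 0, 0, 0, 0, 0, 0, 0]
}}

```text
time_s: 6.75
eef_pos: [0.5326, -0.0456, -0.0077]
ee_rot: [-0.0, 0.005, 1.0, 0.0]
wrist_force: [-0.2, -0.1, -0.3]
width: 0.0853
```

```bash
python3 - <<'E'
from h import *
plan([0.60,-0.045,-0.007],np.pi-.012); cam("wrist","w4")
E
```

```text
t 6.75 tcp [ 0.5326 -0.0456 -0.0077] yawx 3.131 z [-0.  0. -1.] w 0.0853 F [-0.2 -0.1 -0.3] q [-0.21  0.14 -0.24  1.19  0.   -0.2 ]
shift units [-2.25  0.04 -0.02]
rot units (8deg) [ 0.   -0.    0.01]
```

View pics/w4.png

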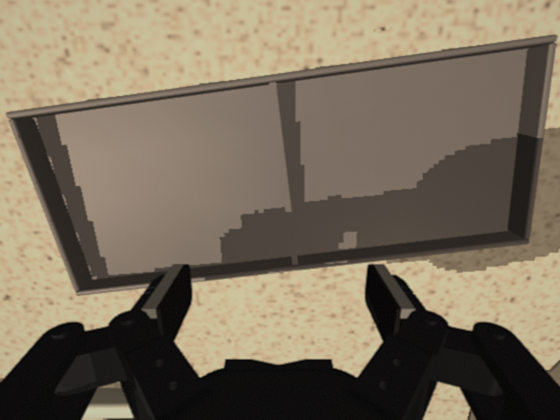

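```bash
python3 - <<'E'
from h import *
d=cam("wrist"); crop(d,120,440,230,370,2.5,"w4c"); 
for y in (-.088,0.0):
  for x in (.52,.5326,.5436):
    print(y,x,[np.round(w2px(d,[x,y,z])).tolist() for z in (0,.005,.01,.02,.03,.04)])
E=d["extrinsics"]; print(np.round(E[:3,3],3))
for p in [(190,267),(172,268),(366,268),(188,295)]:
  r=E[:3,:3]@np.array([(p[0]-d["cx"])/d["fx"],(p[1]-d["cy"])/d["fy"],1]); y=-.088 if p[0]<280 else -.003
  print(p,np.round(E[:3,3]+r*(y-E[1,3])/r[1],4))
E
```

```text
-0.088 0.52 [[202.0, 238.0], [200.0, 241.0], [198.0, 245.0], [193.0, 254.0], [187.0, 263.0], [180.0, 274.0]]
-0.088 0.5326 [[204.0, 258.0], [202.0, 262.0], [200.0, 267.0], [195.0, 276.0], [189.0, 287.0], [183.0, 299.0]]
-0.088 0.5436 [[206.0, 275.0], [204.0, 280.0], [202.0, 284.0], [197.0, 295.0], [192.0, 307.0], [186.0, 320.0]]
0.0 0.52 [[359.0, 236.0], [362.0, 240.0], [364.0, 244.0], [370.0, 252.0], [376.0, 261.0], [383.0, 272.0]]
0.0 0.5326 [[358.0, 256.0], [360.0, 261.0], [362.0, 265.0], [368.0, 274.0], [374.0, 285.0], [381.0, 297.0]]
0.0 0.5436 [[356.0, 273.0], [359.0, 278.0], [361.0, 283.0], [366.0, 293.0], [372.0, 305.0], [378.0, 318.0]]
[ 0.453 -0.045  0.155]
(190, 267) [ 0.524 -0.088  0.026]
(172, 268) [ 0.5125 -0.088   0.0478]
(366, 268) [ 0.5257 -0.003   0.0257]
(188, 295) [ 0.5348 -0.088   0.0333]
```

View pics/w4c.png

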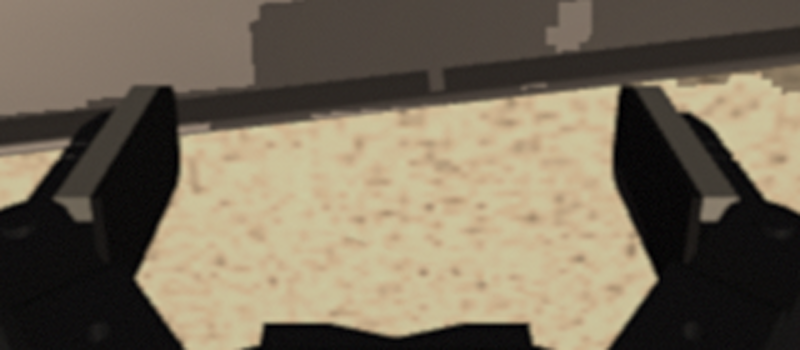

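{"method": "play_rows", "body": {
  "motion": [0, 0, -1, 0, 0, 0, 0, 0, 0, -1, 0, 0, 0, 0, 0, 0, 0, 0, 0, 0, 255, 0, 0, 0, 0, 0, 0, 255, 0, 0, 0, 0, 0, 0, 255, 0, 0, 0, 0, 0, 0, 255, 0, 0, 0, 0, 0, 0, 255, 0, 0, 0, 0, 0, 0, 255, 0, 0, 0, 0, 0, 0, 255, 0, 0, 0, 0, 0, 0, 255]
}}

```text
time_s: 7.85
eef_pos: [0.5322, -0.0455, 0.0528]
ee_rot: [-0.0, 0.005, 1.0, 0.0]
wrist_force: [-0.0, -0.6, 0.4]
width: 0.0002
```

```bash
python3 - <<'E'
from h import *
s=st(); d=cam("wrist","w5"); p=s["eef_pos"]
for x in (-.011,0): print([np.round(w2px(d,[p[0]+x,p[1],p[2]+z])).tolist() for z in (0,.005,.01,.02,.03)])
E
```

```text
t 7.85 tcp [ 0.5322 -0.0455  0.0528] yawx 3.131 z [-0.  0. -1.] w 0.0002 F [-0.  -0.6  0.4] q [-0.21  0.1  -0.16  1.31  0.   -0.2 ]
[[278.0, 233.0], [278.0, 236.0], [278.0, 240.0], [278.0, 247.0], [278.0, 256.0]]
[[278.0, 250.0], [278.0, 253.0], [278.0, 257.0], [278.0, 266.0], [278.0, 276.0]]
```

View pics/w5.png

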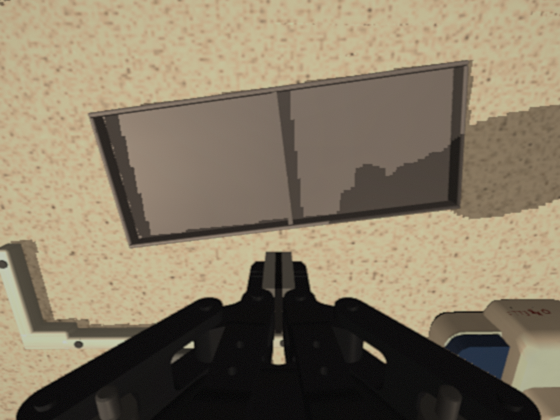

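{"method": "play_rows", "body": {
  "motion": [1, 0, 0, 0, 0, 0, 255, 1, 0, 0, 0, 0, 0, 255, 1, 0, 0, 0, 0, 0, 255, 1, 0, 0, 0, 0, 0, 255, 0.5, 0, 0.5, 0, 0, 0, 255, 0, 0, 0.5, 0, 0, 0, 255, 0, 0, 0.3, 0, 0, 0, 255, 0, 0, 0, 0, 0, 0, 255]
}}

```text
time_s: 8.7
eef_pos: [0.3962, -0.0437, 0.0128]
ee_rot: [-0.001, 0.005, 1.0, 0.0]
wrist_force: [0.2, 0.6, 1.3]
width: 0.0001
```

{"method": "play_rows", "body": {
  "motion": [0, 0, 0.1, 0, 0, 0, 255, 0, 0, 0.1, 0, 0, 0, 255, 0, 0, 0, 0, 0, 0, 255]
}}

```text
time_s: 9.0
eef_pos: [0.3976, -0.0441, 0.0081]
ee_rot: [0.0, 0.005, 1.0, 0.0]
wrist_force: [0.4, -0.6, 0.2]
width: 0.0004
```

```bash
python3 - <<'E'
from h import *
s=st(); d=cam("wrist","w6"); p=s["eef_pos"]; crop(d,200,360,140,300,5,"w6c")
E
```

```text
t 9.0 tcp [ 0.3976 -0.0441  0.0081] yawx 3.131 z [ 0.  0. -1.] w 0.0004 F [ 0.4 -0.6  0.2] q [-0.28 -0.23 -0.57  1.24  0.   -0.27]
```

View pics/w6.png

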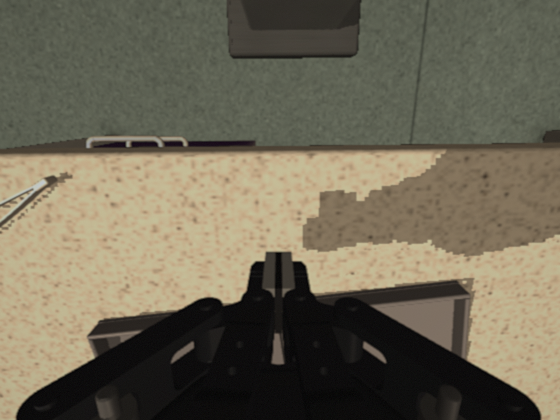

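{"method": "play_rows", "body": {
  "motion": [0, 0, 0.1, 0, 0, 0, 255, 0, 0, 0.1, 0, 0, 0, 255, 0, 0, 0, 0, 0, 0, 255]
}}

```text
time_s: 9.35
eef_pos: [0.3969, -0.0439, 0.0015]
ee_rot: [-0.0, 0.005, 1.0, 0.0]
wrist_force: [0.1, -0.2, 0.7]
width: 0.0002
```

{"method": "play_rows", "body": {
  "motion": [0, 0, 0.1, 0, 0, 0, 255, 0, 0, 0, 0, 0, 0, 255]
}}

```text
time_s: 9.55
eef_pos: [0.3969, -0.044, -0.0014]
ee_rot: [-0.0, 0.005, 1.0, 0.0]
wrist_force: [-0.5, -0.1, -0.3]
width: 0.0001
```

{"method": "play_rows", "body": {
  "motion": [0, 0, 0.1, 0, 0, 0, 255, 0, 0, 0, 0, 0, 0, 255]
}}

```text
time_s: 9.75
eef_pos: [0.3969, -0.044, -0.0044]
ee_rot: [-0.0, 0.005, 1.0, 0.0]
wrist_force: [-0.5, -0.6, -0.3]
width: 0.0
```

{"method": "play_rows", "body": {
  "motion": [0, 0, 0.1, 0, 0, 0, 255, 0, 0, 0, 0, 0, 0, 255]
}}

```text
time_s: 9.95
eef_pos: [0.3969, -0.044, -0.0074]
ee_rot: [-0.0, 0.005, 1.0, 0.0]
wrist_force: [1.0, -0.1, 0.2]
width: 0.0002
```

{"method": "play_rows", "body": {
  "motion": [0, 0, 0.1, 0, 0, 0, 255, 0, 0, 0, 0, 0, 0, 255]
}}

```text
time_s: 10.15
eef_pos: [0.3969, -0.044, -0.0104]
ee_rot: [-0.0, 0.005, 1.0, 0.0]
wrist_force: [-0.8, -0.3, -0.2]
width: -0.0004
```

{"method": "play_rows", "body": {
  "motion": [0, 0, 0.07, 0, 0, 0, 255, 0, 0, 0, 0, 0, 0, 255]
}}

```text
time_s: 10.35
eef_pos: [0.3971, -0.044, -0.0124]
ee_rot: [-0.0, 0.005, 1.0, 0.0]
wrist_force: [0.1, 0.7, 0.2]
width: -0.0001
```

{"method": "play_rows", "body": {
  "motion": [0, 0, 0.07, 0, 0, 0, 255, 0, 0, 0, 0, 0, 0, 255]
}}

```text
time_s: 10.55
eef_pos: [0.3971, -0.044, -0.0144]
ee_rot: [-0.0, 0.005, 1.0, 0.0]
wrist_force: [0.3, -0.8, 0.4]
width: 0.0001
```

```bash
python3 - <<'E'
from h import *
s=st(); d=cam("wrist","w7"); d=cam("scene"); u,v=w2px(d,[.4,-.044,.02]).astype(int); print(u,v); crop(d,u-80,min(560,u+80),v-70,v+60,5,"s7c")
E
```

```text
t 10.55 tcp [ 0.3971 -0.044  -0.0144] yawx 3.131 z [-0.  0. -1.] w 0.0001 F [ 0.3 -0.8  0.4] q [-0.28 -0.21 -0.6   1.19  0.   -0.27]
344 229
```

View pics/s7c.png

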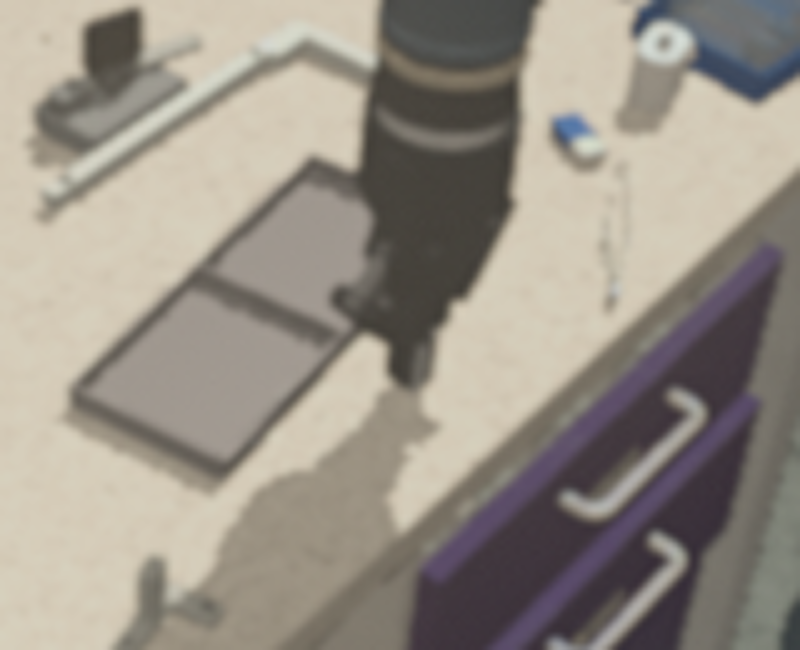

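View pics/w7.png

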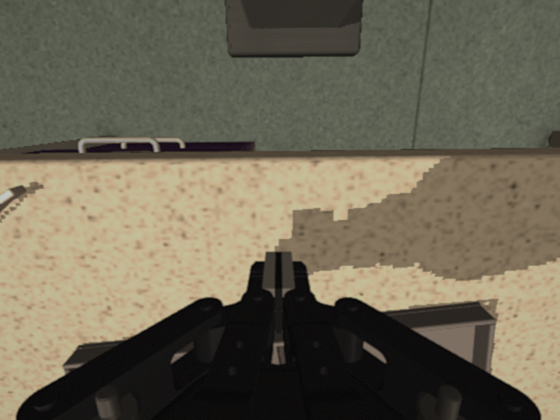

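{"method": "play_rows", "body": {
  "motion": [0, 0, 0.05, 0, 0, 0, 255, 0, 0, 0, 0, 0, 0, 255]
}}

```text
time_s: 10.85
eef_pos: [0.3972, -0.044, -0.0159]
ee_rot: [-0.0, 0.005, 1.0, 0.0]
wrist_force: [0.1, 0.0, 0.1]
width: -0.0004
```

{"method": "play_rows", "body": {
  "motion": [0, 0, 0.05, 0, 0, 0, 255, 0, 0, 0, 0, 0, 0, 255]
}}

```text
time_s: 11.05
eef_pos: [0.3971, -0.044, -0.0174]
ee_rot: [-0.0, 0.005, 1.0, 0.0]
wrist_force: [0.2, 0.7, 0.8]
width: -0.0001
```

{"method": "play_rows", "body": {
  "motion": [0, 0, 0.05, 0, 0, 0, 255, 0, 0, 0, 0, 0, 0, 255]
}}

```text
time_s: 11.25
eef_pos: [0.3971, -0.044, -0.0189]
ee_rot: [-0.0, 0.005, 1.0, 0.0]
wrist_force: [0.0, 0.0, -1.0]
width: -0.0004
```

{"method": "play_rows", "body": {
  "motion": [0, 0, 0.05, 0, 0, 0, 255, 0, 0, 0, 0, 0, 0, 255]
}}

```text
time_s: 11.45
eef_pos: [0.3971, -0.0441, -0.0204]
ee_rot: [-0.0, 0.005, 1.0, 0.0]
wrist_force: [0.1, -0.4, 0.2]
width: 0.0003
```

{"method": "play_rows", "body": {
  "motion": [0, 0, 0.05, 0, 0, 0, 255, 0, 0, 0, 0, 0, 0, 255]
}}

```text
time_s: 11.65
eef_pos: [0.3975, -0.0441, -0.0213]
ee_rot: [0.0, 0.005, 1.0, -0.0]
wrist_force: [-0.7, 0.3, 1.9]
width: -0.0001
```

{"method": "play_rows", "body": {
  "motion": [0, 0, 0.05, 0, 0, 0, 255, 0, 0, 0, 0, 0, 0, 255]
}}

```text
time_s: 11.85
eef_pos: [0.3975, -0.0442, -0.0214]
ee_rot: [0.0, 0.005, 1.0, -0.0]
wrist_force: [-4.7, 1.4, 11.5]
width: 0.0001
```

```bash
python3 - <<'E'
from h import *
s=st(); d=cam("wrist"); crop(d,200,360,180,320,5,"w8c")
E
```

```text
t 11.85 tcp [ 0.3975 -0.0442 -0.0214] yawx 3.131 z [ 0. -0. -1.] w 0.0001 F [-4.7  1.4 11.5] q [-0.28 -0.2  -0.6   1.17 -0.   -0.27]
```

View pics/w8c.png

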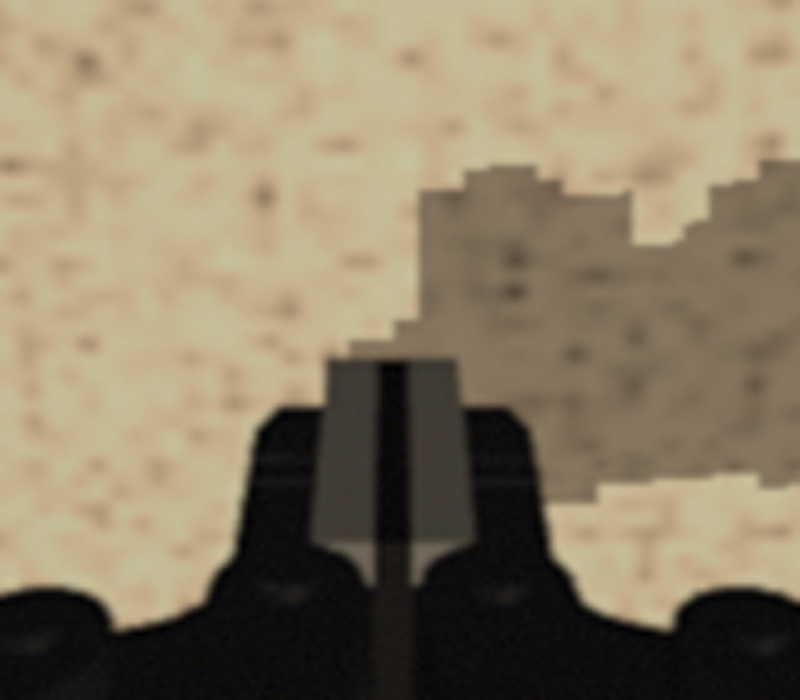

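{"method": "play_rows", "body": {
  "motion": [0, 0, -0.2, 0, 0, 0, 255, 0, 0, 0, 0, 0, 0, 255]
}}

```text
time_s: 12.1
eef_pos: [0.3981, -0.0443, -0.0165]
ee_rot: [0.001, 0.005, 1.0, -0.0]
wrist_force: [0.1, 0.3, 0.1]
width: -0.0001
```

```bash
python3 - <<'E'
from h import *
s=st(); d=cam("wrist","w9")
for v in (249,251,253): print(np.round(px2w(d,278,v,0.004),4))
print(np.round(px2w(d,265,252,0.004),4),np.round(px2w(d,292,252,0.004),4))
E
```

```text
t 12.1 tcp [ 0.3981 -0.0443 -0.0165] yawx 3.131 z [ 0.002 -0.    -1.   ] w -0.0001 F [0.1 0.3 0.1] q [-0.28 -0.21 -0.6   1.18  0.   -0.27]
[ 0.3878 -0.0444  0.004 ]
[ 0.389  -0.0444  0.004 ]
[ 0.3901 -0.0444  0.004 ]
[ 0.3895 -0.0512  0.004 ] [ 0.3896 -0.0371  0.004 ]
```

{"method": "play_rows", "body": {
  "motion": [0, 0, 0, 0, 0, 0, 0, 0, 0, 0, 0, 0, 0, 0, 0, 0, 0, 0, 0, 0, 0, 0, 0, 0, 0, 0, 0, 0, 0, 0, 0.32, 0, 0, 0, 0, 0, 0, 0, 0, 0, 0, 0]
}}

```text
time_s: 12.75
eef_pos: [0.396, -0.0437, -0.0283]
ee_rot: [-0.001, 0.005, 1.0, 0.0]
wrist_force: [-0.7, -0.1, -0.5]
width: 0.0842
```

{"method": "play_rows", "body": {
  "motion": [-0.3, 0, 0, 0, 0, 0, 0, -0.3, 0, 0, 0, 0, 0, 0, -0.3, 0, 0, 0, 0, 0, 0, -0.3, 0, 0, 0, 0, 0, 0, -0.3, 0, 0, 0, 0, 0, 0, -0.3, 0, 0, 0, 0, 0, 0, -0.3, 0, 0, 0, 0, 0, 0, 0, 0, 0, 0, 0, 0, 0]
}}

```text
time_s: 13.55
eef_pos: [0.4627, -0.0452, -0.0265]
ee_rot: [0.001, 0.005, 1.0, -0.0]
wrist_force: [-0.5, -0.5, 0.1]
width: 0.0851
```

```bash
python3 - <<'E'
from h import *
st(); cam("wrist","w10"); d=cam("top"); crop(d,240,400,140,265,5,"t10")
E
```

```text
t 13.55 tcp [ 0.4627 -0.0452 -0.0265] yawx 3.131 z [ 0.003 -0.001 -1.   ] w 0.0851 F [-0.5 -0.5  0.1] q [-0.24 -0.02 -0.45  1.14 -0.   -0.23]
```

View pics/w10.png

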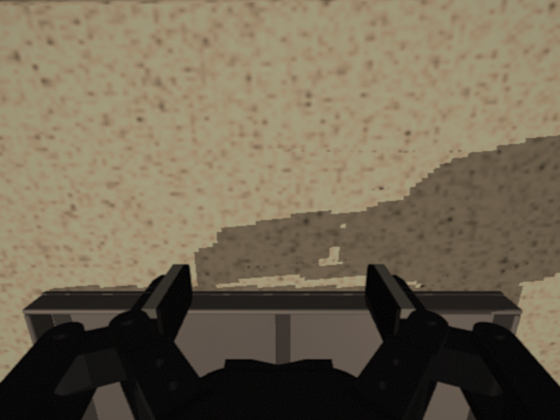

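The tray is now square with the gripper, with its near wall at row 290 and both fingers behind it. I keep pushing to just short of the stop.

{"method": "play_rows", "body": {
  "motion": [-0.3, 0, 0, 0, 0, 0, 0, -0.3, 0, 0, 0, 0, 0, 0, -0.3, 0, 0, 0, 0, 0, 0, -0.3, 0, 0, 0, 0, 0, 0, -0.3, 0, 0, 0, 0, 0, 0, 0, 0, 0, 0, 0, 0, 0]
}}

```text
time_s: 14.25
eef_pos: [0.5079, -0.0455, -0.0264]
ee_rot: [0.002, 0.005, 1.0, -0.0]
wrist_force: [-0.6, -0.7, -0.8]
width: 0.0857
```

```bash
python3 - <<'E'
from h import *
s=st(); d=cam("top"); crop(d,240,400,140,265,5,"t11"); d=cam("wrist","w11")
for p in [(24,311),(520,311),(278,316)]: print(np.round(px2w(d,*p,.016),4))
E
```

```text
t 14.25 tcp [ 0.5079 -0.0455 -0.0264] yawx 3.131 z [ 0.003 -0.    -1.   ] w 0.0857 F [-0.6 -0.7 -0.8] q [-0.22  0.09 -0.33  1.14  0.   -0.21]
[ 0.5174 -0.1661  0.016 ]
[0.5201 0.0691 0.016 ]
[ 0.5216 -0.0458  0.016 ]
```

View pics/t11.png

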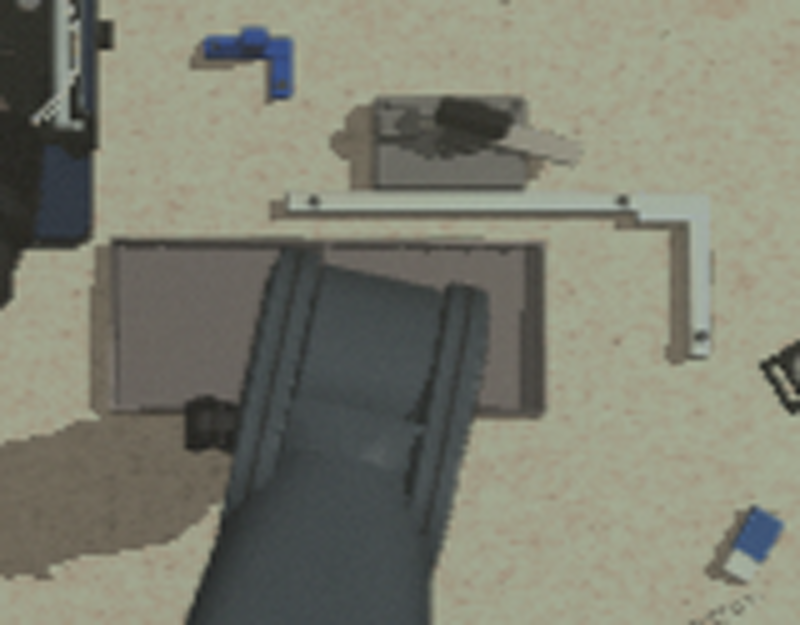

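View pics/w11.png

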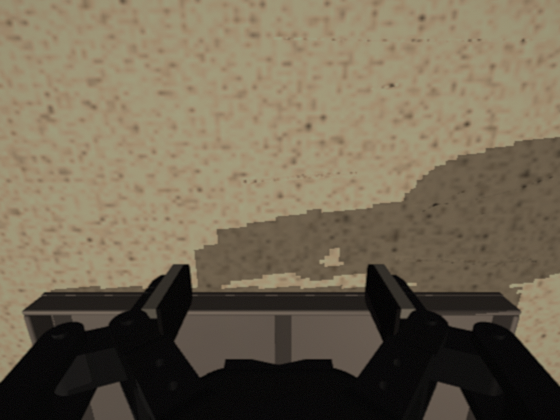

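{"method": "play_rows", "body": {
  "motion": [0.1, 0, -1, 0, 0, 0, 0, 0, 0, -1, 0, 0, 0, 255, -0.7, 0.3, 0, 0, 0, 0, 255, -0.7, 0.4, 0, 0, 0, 0, 255, -0.7, 0, 0, 0, 0, 0, 255, 0, 0, 0, 0, 0, 0, 255, 0, 0, 0, 0, 0, 0, 255, 0, 0, 0, 0, 0, 0, 255, 0, 0, 0, 0, 0, 0, 255]
}}

```text
time_s: 15.25
eef_pos: [0.5646, -0.025, 0.0331]
ee_rot: [-0.0, 0.006, 1.0, 0.0]
wrist_force: [-0.0, -1.0, -0.7]
width: -0.0
```

```bash
python3 - <<'E'
from h import *
plan([.5675,-.022,-.014],np.pi-.012); cam("wrist","w12")
E
```

```text
t 15.25 tcp [ 0.5646 -0.025   0.0331] yawx 3.13 z [-0.001  0.    -1.   ] w -0.0 F [-0.  -1.  -0.7] q [-0.16  0.19 -0.1   1.28  0.   -0.15]
shift units [-0.1   0.1   1.57]
rot units (8deg) [ 0. -0.  0.]
```

View pics/w12.png

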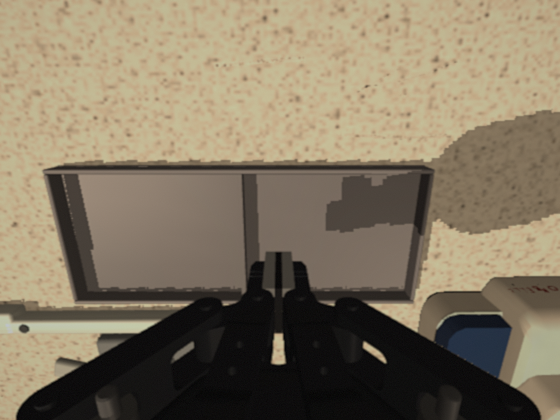

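{"method": "play_rows", "body": {
  "motion": [-0.1, 0.1, 0.8, 0, 0, 0, 255, 0, 0, 0.75, 0, 0, 0, 255, 0, -0.3, 0, 0, 0, 0, 255, 0, -0.3, 0, 0, 0, 0, 255, 0, -0.3, 0, 0, 0, 0, 255, 0, -0.3, 0, 0, 0, 0, 255, 0, -0.3, 0, 0, 0, 0, 255, 0, -0.3, 0, 0, 0, 0, 255, 0, -0.3, 0, 0, 0, 0, 255, 0, 0, 0, 0, 0, 0, 255]
}}

```text
time_s: 16.3
eef_pos: [0.5685, -0.0871, -0.0126]
ee_rot: [0.001, 0.006, 1.0, -0.001]
wrist_force: [-1.0, 0.5, 0.4]
width: 0.0001
```

```bash
python3 - <<'E'
from h import *
st(); cam("wrist","w13")
E
```

```text
t 16.3 tcp [ 0.5685 -0.0871 -0.0126] yawx 3.129 z [ 0.001 -0.003 -1.   ] w 0.0001 F [-1.   0.5  0.4] q [-0.27  0.24 -0.13  1.19 -0.   -0.25]
```

View pics/w13.png

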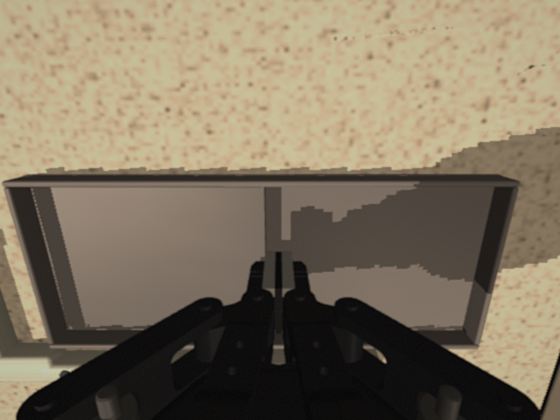

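{"method": "play_rows", "body": {
  "motion": [0, -0.3, 0, 0, 0, 0, 255, 0, -0.3, 0, 0, 0, 0, 255, 0, -0.2, 0, 0, 0, 0, 255, 0, -0.1, 0, 0, 0, 0, 255, 0, 0, 0, 0, 0, 0, 255]
}}

```text
time_s: 16.85
eef_pos: [0.5674, -0.1129, -0.0134]
ee_rot: [-0.0, 0.006, 1.0, -0.001]
wrist_force: [0.4, 1.7, 0.6]
width: -0.0003
```

{"method": "play_rows", "body": {
  "motion": [0, -0.08, 0, 0, 0, 0, 255, 0, -0.05, 0, 0, 0, 0, 255, 0, 0, 0, 0, 0, 0, 255]
}}

```text
time_s: 17.15
eef_pos: [0.5674, -0.1159, -0.0134]
ee_rot: [-0.0, 0.005, 1.0, -0.0]
wrist_force: [0.5, 1.9, 0.8]
width: 0.0001
```

{"method": "play_rows", "body": {
  "motion": [0, -0.08, 0, 0, 0, 0, 255, 0, 0, 0, 0, 0, 0, 255]
}}

```text
time_s: 17.35
eef_pos: [0.5674, -0.1185, -0.0134]
ee_rot: [-0.0, 0.006, 1.0, -0.0]
wrist_force: [1.0, 2.2, 0.9]
width: 0.0002
```

```bash
python3 - <<'E'
from h import *
st(); cam("wrist","w14")
E
```

```text
t 17.35 tcp [ 0.5674 -0.1185 -0.0134] yawx 3.131 z [-0. -0. -1.] w 0.0002 F [1.  2.2 0.9] q [-0.32  0.26 -0.12  1.2  -0.   -0.31]
```

View pics/w14.png

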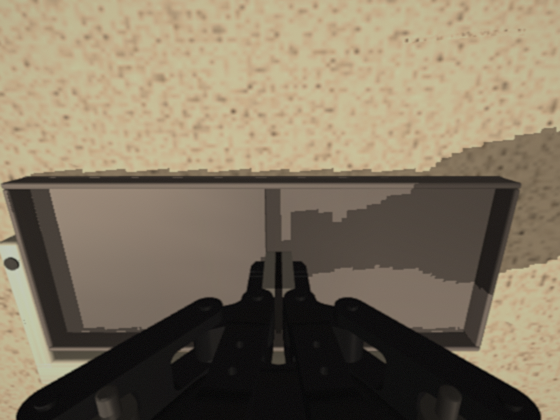

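Still sliding at about 2 N, so it isn't against the right stop yet. I continue in small steps.

{"method": "play_rows", "body": {
  "motion": [0, -0.06, 0, 0, 0, 0, 255, 0, 0, 0, 0, 0, 0, 255]
}}

```text
time_s: 17.6
eef_pos: [0.5673, -0.1193, -0.0134]
ee_rot: [-0.0, 0.005, 1.0, 0.001]
wrist_force: [0.1, 4.2, 0.8]
width: -0.0002
```

{"method": "play_rows", "body": {
  "motion": [0, -0.06, 0, 0, 0, 0, 255, 0, 0, 0, 0, 0, 0, 255]
}}

```text
time_s: 17.8
eef_pos: [0.5673, -0.1193, -0.0134]
ee_rot: [-0.0, 0.005, 1.0, 0.003]
wrist_force: [0.3, 7.7, 2.0]
width: 0.0
```

{"method": "play_rows", "body": {
  "motion": [0, -0.06, 0, 0, 0, 0, 255, 0, 0, 0, 0, 0, 0, 255]
}}

```text
time_s: 18.0
eef_pos: [0.5673, -0.1193, -0.0134]
ee_rot: [0.0, 0.004, 1.0, 0.004]
wrist_force: [0.6, 11.6, 3.2]
width: 0.0002
```

{"method": "play_rows", "body": {
  "motion": [0, 0.35, 0, 0, 0, 0, 255, 0, 0, -1, 0, 0, 0, 255, 0, 0, -1, 0, 0, 0, 0, 1, -0.2, 0, 0, 0, 0, 0, 1, -0.2, 0, 0, 0, 0, 0, 0.8, 0, 0, 0, 0, 0, 0, 0, 0, 0, 0, 0, 0, 0, 0, 0, 0, 0, 0, 0, 0]
}}

```text
time_s: 18.8
eef_pos: [0.4834, -0.1253, 0.0469]
ee_rot: [0.0, 0.006, 1.0, -0.001]
wrist_force: [-0.3, -0.9, 0.7]
width: 0.0848
```

```bash
python3 - <<'E'
from h import *
plan([.485,-.127,-.0265],np.pi-.012); d=cam("wrist","w15");cam("top","t15")
E
```

```text
t 18.8 tcp [ 0.4834 -0.1253  0.0469] yawx 3.13 z [ 0.001 -0.002 -1.   ] w 0.0848 F [-0.3 -0.9  0.7] q [-0.39  0.01 -0.27  1.29 -0.   -0.37]
shift units [-0.05 -0.05  2.45]
rot units (8deg) [-0.02  0.01 -0.  ]
```

View pics/w15.png

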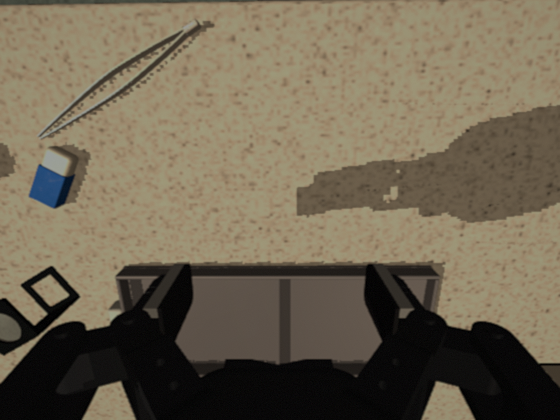

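{"method": "play_rows", "body": {
  "motion": [0, 0, 0.9, 0, 0, 0, 0, 0, 0, 0.9, 0, 0, 0, 0, 0, 0, 0.65, 0, 0, 0, 0, -0.3, 0, 0, 0, 0, 0, 0, -0.3, 0, 0, 0, 0, 0, 0, -0.2, 0, 0, 0, 0, 0, 0, -0.15, 0, 0, 0, 0, 0, 0, -0.1, 0, 0, 0, 0, 0, 0, 0, 0, 0, 0, 0, 0, 0]
}}

```text
time_s: 19.8
eef_pos: [0.5159, -0.1249, -0.0259]
ee_rot: [0.001, 0.005, 1.0, -0.0]
wrist_force: [-1.1, -0.5, 0.5]
width: 0.0856
```

{"method": "play_rows", "body": {
  "motion": [-0.1, 0, 0, 0, 0, 0, 0, 0, 0, 0, 0, 0, 0, 0]
}}

```text
time_s: 20.0
eef_pos: [0.5181, -0.1247, -0.0266]
ee_rot: [0.0, 0.006, 1.0, -0.0]
wrist_force: [-1.4, 0.1, 1.0]
width: 0.0857
```

{"method": "play_rows", "body": {
  "motion": [-0.1, 0, 0, 0, 0, 0, 0, 0, 0, 0, 0, 0, 0, 0]
}}

```text
time_s: 20.2
eef_pos: [0.5212, -0.1246, -0.0269]
ee_rot: [0.0, 0.005, 1.0, 0.0]
wrist_force: [-1.8, -0.5, 1.8]
width: 0.0856
```

{"method": "play_rows", "body": {
  "motion": [-0.08, 0, 0, 0, 0, 0, 0, 0, 0, 0, 0, 0, 0, 0]
}}

```text
time_s: 20.4
eef_pos: [0.5217, -0.1246, -0.027]
ee_rot: [-0.002, 0.005, 1.0, -0.0]
wrist_force: [-6.7, -0.2, 5.1]
width: 0.0853
```

{"method": "play_rows", "body": {
  "motion": [-0.08, 0, 0, 0, 0, 0, 0, 0, 0, 0, 0, 0, 0, 0]
}}

```text
time_s: 20.6
eef_pos: [0.5217, -0.1247, -0.0271]
ee_rot: [-0.004, 0.005, 1.0, -0.0]
wrist_force: [-12.4, -1.3, 8.7]
width: 0.0851
```

{"method": "play_rows", "body": {
  "motion": [-0.08, 0, 0, 0, 0, 0, 0, 0, 0, 0, 0, 0, 0, 0]
}}

```text
time_s: 20.8
eef_pos: [0.5217, -0.1247, -0.0273]
ee_rot: [-0.007, 0.005, 1.0, -0.0]
wrist_force: [-16.5, -2.3, 12.2]
width: 0.0852
```

{"method": "play_rows", "body": {
  "motion": [0.4, 0, 0, 0, 0, 0, 0, 0.3, 0, -0.8, 0, 0, 0, 0, 0, 0, -1, 0, 0, 0, 0, 0, 0, -1, 0, 0, 0, 0, 0, 0, -1, 0, 0, 0, 0, 0, 0, -1, 0, 0, 0, 0, 0, 0, -1, 0, 0, 0, 0, 0, 0, -1, 0, 0, 0, 0, 0, 0, -1, 0, 0, 0, 0, 0, 0, 0, 0, 0, 0, 0]
}}

```text
time_s: 21.8
eef_pos: [0.5111, -0.1255, 0.213]
ee_rot: [0.006, 0.005, 1.0, -0.002]
wrist_force: [0.5, -0.3, 0.5]
width: 0.0852
```

```bash
python3 - <<'E'
from h import *
plan([.54,-.127,.2],-3.153); d=cam("wrist","w16"); crop(d,150,410,180,340,3,"w16c"); dd=cam("top"); crop(dd,240,400,140,265,5,"t16")
E
```

```text
t 21.8 tcp [ 0.5111 -0.1255  0.213 ] yawx 3.131 z [ 0.012 -0.003 -1.   ] w 0.0852 F [ 0.5 -0.3  0.5] q [-0.37  0.04  0.09  1.62  0.   -0.36]
shift units [-0.96 -0.04  0.45]
rot units (8deg) [-0.02  0.09  0.01]
```

View pics/w16.png

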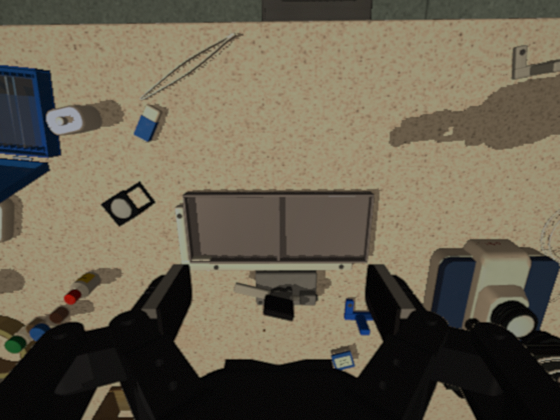

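View pics/t16.png

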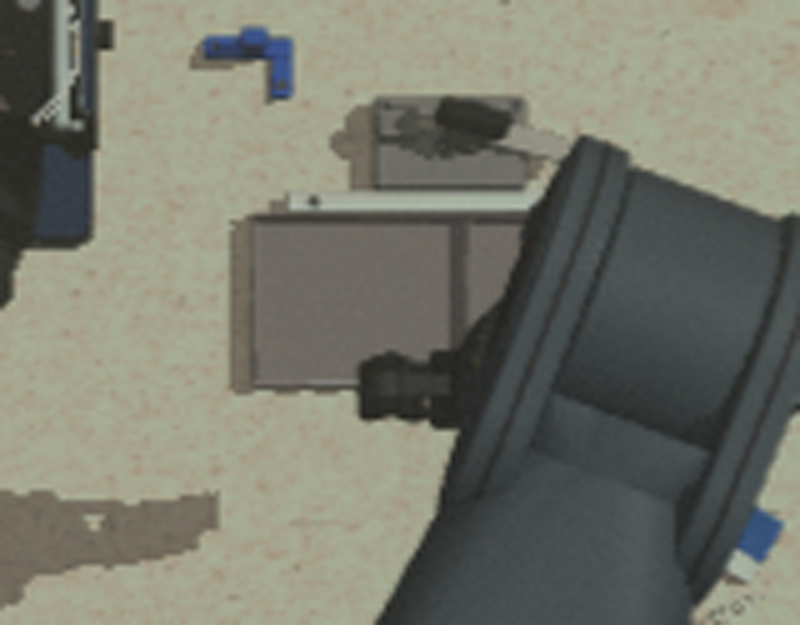

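The tray sits flush against both stops, with its rim at (185,190) to (375,265) in the wrist view. Next is the knob.

{"method": "play_rows", "body": {
  "motion": [0, 0, 0.4, 0, 0.09, 0, 0, -1, 0, 0.5, 0, 0, 0, 0, -1, 0, 0.5, 0, 0, 0, 0, -1, 0, 0, 0, 0, 0, 0, 0, 0, 0, 0, -1, 0, 0, 0, 0, 0, 0, -1, 0, 0, 0, 0, 0, 0, -1, 0, 0, 0, 0, 0, 0, -1, 0, 0, 0, 0, 0, 0, -1, 0, 0, 0, 0, 0, 0, -1, 0]
}}

```text
validation failed for argument at $.mo...
```

{"method": "play_rows", "body": {
  "motion": [0, 0, 0, 0, 0, -1, 0, 0, 0, 0, 0, 0, -1, 0, 0, 0, 0, 0, 0, -1, 0, 0, 0, 0, 0, 0, -0.4, 0, 0, 0, 0, 0, 0, 0, 0]
}}

```text
time_s: 22.4
eef_pos: [0.5067, -0.1241, 0.2052]
ee_rot: [-0.001, -0.23, 0.973, 0.001]
wrist_force: [-0.1, -0.4, 0.4]
width: 0.0854
```

```bash
python3 - <<'E'
from h import *
plan([.676,-.128,.15],-1.84); d=cam("wrist","w17")
E
```

```text
t 22.4 tcp [ 0.5067 -0.1241  0.2052] yawx -2.678 z [-0.002  0.001 -1.   ] w 0.0854 F [-0.1 -0.4  0.4] q [-0.37  0.04  0.08  1.61  0.   -0.83]
shift units [-4.99 -2.65  1.83]
rot units (8deg) [ 0.02 -0.   -6.  ]
```

View pics/w17.png

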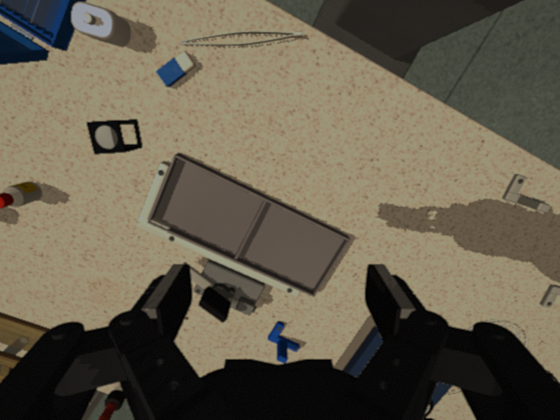

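{"method": "play_rows", "body": {
  "motion": [0, 0, 0, 0, 0, -1, 0, 0, 0, 0, 0, 0, -1, 0, 0, 0, 0, 0, 0, -1, 0, 0, 0, 0, 0, 0, -1, 0, 0, 0, 0, 0, 0, -1, 0, 0, 0, 0, 0, 0, -1, 0, 0, 0, 0, 0, 0, 0, 0]
}}

```text
time_s: 23.15
eef_pos: [0.507, -0.1243, 0.2063]
ee_rot: [-0.0, -0.605, 0.796, 0.001]
wrist_force: [0.4, -0.1, -0.4]
width: 0.0856
```

```bash
python3 - <<'E'
from h import *
plan([.676,-.128,.14],-1.84)
E
```

```text
t 23.15 tcp [ 0.507  -0.1243  0.2063] yawx -1.841 z [-0.001  0.001 -1.   ] w 0.0856 F [ 0.4 -0.1 -0.4] q [-0.37  0.04  0.08  1.62  0.   -1.67]
shift units [-1.39 -5.46  2.21]
rot units (8deg) [ 0.01  0.   -0.01]
```

{"method": "play_rows", "body": {
  "motion": [-0.23, -0.9, 0.35, 0, 0, 0, 0, -0.23, -0.9, 0.35, 0, 0, 0, 0, -0.23, -0.9, 0.35, 0, 0, 0, 0, -0.23, -0.9, 0.35, 0, 0, 0, 0, -0.23, -0.9, 0.35, 0, 0, 0, 0, -0.24, -0.96, 0.4, 0, 0, 0, 0, 0, 0, 0, 0, 0, 0, 0]
}}

```text
time_s: 23.85
eef_pos: [0.6769, -0.1272, 0.1359]
ee_rot: [-0.002, -0.605, 0.797, 0.003]
wrist_force: [-0.3, 0.9, -1.5]
width: 0.0854
```

```bash
python3 - <<'E'
from h import *
plan([.676,-.128,.02],-1.84); d=cam("wrist","w18"); crop(d,180,380,200,350,4,"w18c")
print(w2px(d,[.676,-.128,.064]),w2px(d,[.676,-.128,.03]))
E
```

```text
t 23.85 tcp [ 0.6769 -0.1272  0.1359] yawx -1.843 z [-0.007  0.002 -1.   ] w 0.0854 F [-0.3  0.9 -1.5] q [-0.28  0.5   0.49  1.57  0.   -1.58]
shift units [ 0.04 -0.01  3.86]
rot units (8deg) [ 0.05  0.   -0.02]
[278.30651074 210.47503717] [278.00030155 198.9908861 ]
```

View pics/w18.png

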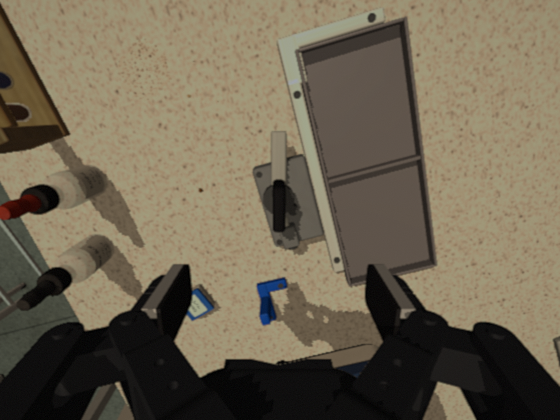

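{"method": "play_rows", "body": {
  "motion": [0, 0, 0.9, 0, 0, 0, 0, 0, 0, 0.9, 0, 0, 0, 0, 0, 0, 0.9, 0, 0, 0, 0, 0, 0, 0.9, 0, 0, 0, 0, 0, 0, 0.25, 0, 0, 0, 0, 0, 0, 0, 0, 0, 0, 255, 0, 0, 0, 0, 0, 0, 255, 0, 0, 0, 0, 0, 0, 255, 0, 0, 0, 0, 0, 0, 255, 0, 0, 0, 0, 0, 0, 255],
  "force": 60
}}

```text
time_s: 24.9
eef_pos: [0.6768, -0.1281, 0.0287]
ee_rot: [0.001, -0.606, 0.796, -0.001]
wrist_force: [-5.0, 1.9, 4.4]
width: 0.0127
```

```bash
python3 - <<'E'
from h import *
st()
d=cam("wrist","w19")
E
```

```text
t 24.9 tcp [ 0.6768 -0.1281  0.0287] yawx -1.84 z [ 0.002 -0.001 -1.   ] w 0.0127 F [-5.   1.9  4.4] q [-0.28  0.5   0.29  1.35 -0.   -1.59]
```

View pics/w19.png

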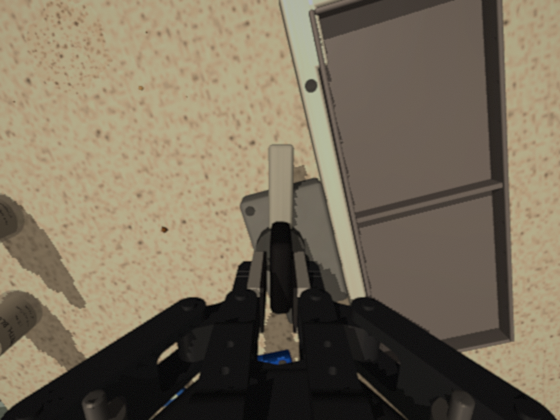

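{"method": "play_rows", "body": {
  "motion": [0, 0, 0, 0, 0, 0, 255, 0, 0, 0, 0, 0, 0, 255, 0, 0, 0, 0, 0, 0, 255]
}}

```text
time_s: 25.25
eef_pos: [0.6759, -0.1278, 0.0289]
ee_rot: [0.0, -0.606, 0.796, -0.0]
wrist_force: [-3.0, 0.7, 5.1]
width: 0.0091
```

```bash
python3 - <<'E'
from h import *
s=st(); print(s["moment"])
E
```

```text
t 25.25 tcp [ 0.6759 -0.1278  0.0289] yawx -1.84 z [ 0. -0. -1.] w 0.0091 F [-3.   0.7  5.1] q [-0.28  0.5   0.29  1.36 -0.   -1.59]
[ 0.16710791  0.6877143  -0.11591859]
```

{"method": "play_rows", "body": {
  "motion": [0, 0, 0, 0, 0, 0, 170, 0, 0, 0, 0, 0, 0, 170, 0, 0, 0.15, 0, 0, 0, 170, 0, 0, 0.15, 0, 0, 0, 170, 0, 0, 0, 0, 0, 0, 255, 0, 0, 0, 0, 0, 0, 255, 0, 0, 0, 0, 0, 0, 255, 0, 0, 0, 0, 0, 0, 255],
  "force": 80
}}

```text
time_s: 26.05
eef_pos: [0.6756, -0.1277, 0.017]
ee_rot: [-0.0, -0.606, 0.796, 0.001]
wrist_force: [1.4, -0.1, -6.1]
width: 0.0091
```

```bash
python3 - <<'E'
from h import *
s=st(); print(s["moment"])
E
```

```text
t 26.05 tcp [ 0.6756 -0.1277  0.017 ] yawx -1.84 z [-0.001  0.    -1.   ] w 0.0091 F [ 1.4 -0.1 -6.1] q [-0.28  0.51  0.27  1.34  0.   -1.59]
[-0.04307535 -0.31613384 -0.10402259]
```

{"method": "play_rows", "body": {
  "motion": [0, 0, 0, 0, 0, 0.6, 255, 0, 0, 0, 0, 0, 0.6, 255, 0, 0, 0, 0, 0, 0.6, 255, 0, 0, 0, 0, 0, 0.6, 255, 0, 0, 0, 0, 0, 0.6, 255, 0, 0, 0, 0, 0, 0.6, 255, 0, 0, 0, 0, 0, 0.6, 255, 0, 0, 0, 0, 0, 0.6, 255, 0, 0, 0, 0, 0, 0.6, 255, 0, 0, 0, 0, 0, 0.6, 255]
}}

```text
time_s: 27.05
eef_pos: [0.6754, -0.1275, 0.0169]
ee_rot: [-0.001, -0.228, 0.974, 0.001]
wrist_force: [1.7, -0.4, -5.4]
width: 0.0093
```

```bash
python3 - <<'E'
from h import *
s=st(); print(s["moment"])
E
```

```text
t 27.05 tcp [ 0.6754 -0.1275  0.0169] yawx -2.681 z [-0.002  0.001 -1.   ] w 0.0093 F [ 1.7 -0.4 -5.4] q [-0.28  0.51  0.27  1.34  0.   -0.75]
[ 0.07943544 -0.27835478  0.03390248]
```

{"method": "play_rows", "body": {
  "motion": [0, 0, 0, 0, 0, 0.6, 255, 0, 0, 0, 0, 0, 0.6, 255, 0, 0, 0, 0, 0, 0.6, 255, 0, 0, 0, 0, 0, 0.6, 255, 0, 0, 0, 0, 0, 0.4, 255, 0, 0, 0, 0, 0, 0, 255]
}}

```text
time_s: 27.65
eef_pos: [0.6754, -0.1273, 0.0169]
ee_rot: [-0.001, -0.037, 0.999, 0.001]
wrist_force: [0.7, 0.8, -6.7]
width: 0.0098
```

```bash
python3 - <<'E'
from h import *
s=st(); print(s["moment"]); cam("wrist","w20")
E
```

```text
t 27.65 tcp [ 0.6754 -0.1273  0.0169] yawx -3.068 z [-0.002  0.001 -1.   ] w 0.0098 F [ 0.7  0.8 -6.7] q [-0.28  0.51  0.27  1.34  0.   -0.36]
[ 0.16374439 -0.33585249  0.01062575]
```

View pics/w20.png

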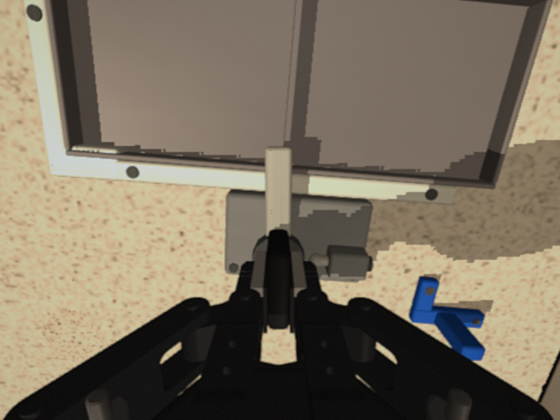

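The knob has turned 1.23 rad and the tongue at (278,150) points over the tray wall. I release and lift.

{"method": "play_rows", "body": {
  "motion": [0, 0, 0, 0, 0, 0.3, 255, 0, 0, 0, 0, 0, 0, 140, 0, 0, 0, 0, 0, 0, 140, 0, 0, 0, 0, 0, 0, 140, 0, 0, -0.5, 0, 0, 0, 140, 0, 0, -1, 0, 0, 0, 140, 0, 0, -1, 0, 0, 0, 140, 0, 0, -1, 0, 0, 0, 140, 0, 0, -1, 0, 0, 0, 140, 1, 0, -0.5, 0, 0, 0, 0],
  "force": 50
}}

```text
time_s: 28.7
eef_pos: [0.65, -0.1294, 0.172]
ee_rot: [0.004, -0.016, 1.0, -0.001]
wrist_force: [0.2, -0.6, -0.3]
width: 0.0514
```

{"method": "play_rows", "body": {
  "motion": [1, 0, 0, 0, 0, 0, 0, 1, 0, 0, 0, 0, 0, 0, 1, 0, 0, 0, 0, 0, 0, 1, 0, 0, 0, 0, 0, 0, 1, 0, 0, 0, 0, 0, 0, 0, 0, 0, 0, 0, 0, 0]
}}

```text
time_s: 29.3
eef_pos: [0.4931, -0.1332, 0.1699]
ee_rot: [-0.0, -0.015, 1.0, -0.0]
wrist_force: [0.6, -0.2, 0.3]
width: 0.0856
```

```bash
python3 - <<'E'
from h import *
s=st(); d=cam("wrist","w21"); dt=cam("top"); crop(dt,120,250,220,290,6,"jaws2"); crop(d,120,440,140,320,2.5,"w21c")
E
```

```text
t 29.3 tcp [ 0.4931 -0.1332  0.1699] yawx -3.112 z [-0. -0. -1.] w 0.0856 F [ 0.6 -0.2  0.3] q [-0.39  0.01 -0.02  1.54 -0.   -0.42]
```

View pics/w21c.png

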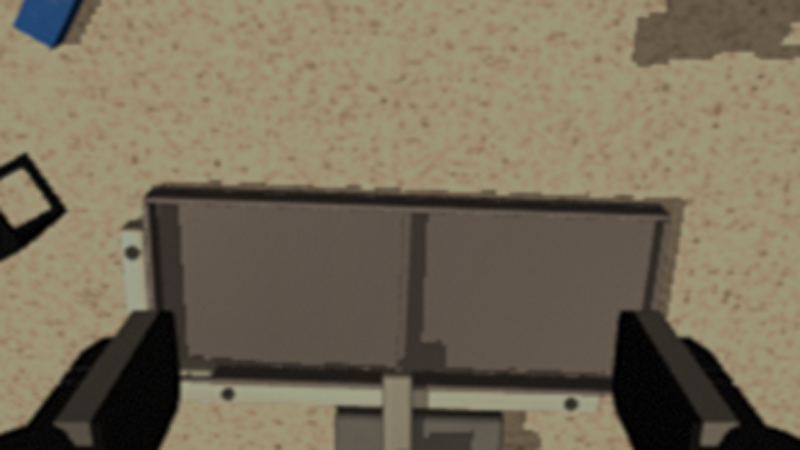

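View pics/jaws2.png

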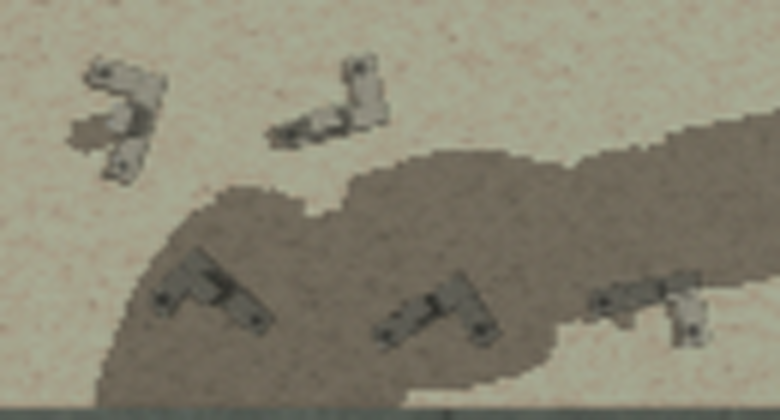

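{"method": "play_rows", "body": {
  "motion": [0.5, 0.9, -0.4, 0, 0, 0.2, 0, 0.5, 0.9, -0.4, 0, 0, 0, 0, 0.5, 0.9, -0.4, 0, 0, 0, 0, 0.5, 0.9, -0.4, 0, 0, 0, 0, 0.5, 0.9, -0.4, 0, 0, 0, 0, 0.5, 0.9, -0.4, 0, 0, 0, 0, 0.5, 0.9, 0, 0, 0, 0, 0, 0, 0.9, 0, 0, 0, 0, 0, 0, 0.9, 0, 0, 0, 0, 0, 0, 0.9, 0, 0, 0, 0, 0]
}}

```text
time_s: 30.4
eef_pos: [0.391, 0.1376, 0.2418]
ee_rot: [0.002, -0.002, 1.0, 0.0]
wrist_force: [1.2, -0.2, 0.1]
width: 0.0854
```

{"method": "play_rows", "body": {
  "motion": [0, 0.9, 0, 0, 0, 0, 0, 0, 0.9, 0, 0, 0, 0, 0, 0, 0.9, 0, 0, 0, 0, 0, 0, 0.9, 0, 0, 0, 0, 0, 0, 0.5, 0, 0, 0, 0, 0, 0, 0, 0, 0, 0, 0, 0]
}}

```text
time_s: 31.0
eef_pos: [0.3898, 0.2607, 0.2406]
ee_rot: [0.0, -0.003, 1.0, 0.0]
wrist_force: [-0.4, 1.1, -0.0]
width: 0.0853
```

```bash
python3 - <<'E'
from h import *
s=st(); d=cam("wrist","w22")
E
```

```text
t 31.0 tcp [0.3898 0.2607 0.2406] yawx -3.135 z [ 0.001  0.    -1.   ] w 0.0853 F [-0.4  1.1 -0. ] q [ 0.45 -0.09  0.03  1.68  0.    0.44]
```

View pics/w22.png

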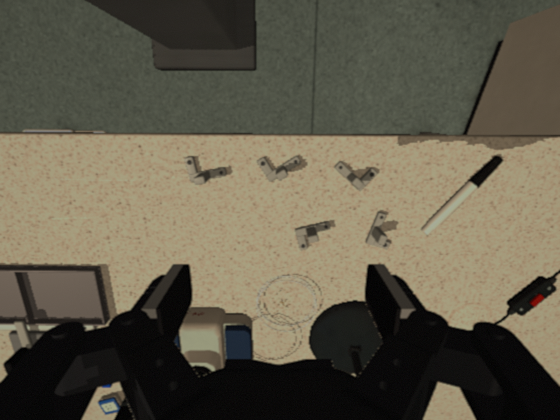

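```bash
python3 - <<'E'
from h import *
d=cam("wrist"); crop(d,175,405,140,260,3.4,"w22c")
E
```

```text
(no output)
```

View pics/w22c.png

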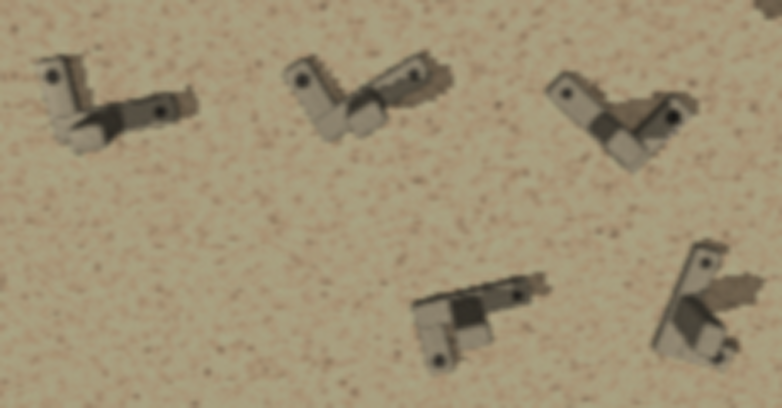

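```bash
cat > jaw.py <<'E'
from h import *
def fit(d,T,F,hand,tab=None,a=22,b=22):
    P=px2w(d,*T,.008)[:2];G=px2w(d,*F,.008)[:2]; v=G-P; L=np.hypot(*v)
    s=1 if hand=='L' else -1
    th=np.arctan2(v[1],v[0])-np.arctan2(s*b,16+a)
    o=P+a/1000*np.array([np.cos(th),np.sin(th)])
    print(hand,"len",round(L*1000,1),"origin",np.round(o,4),"yaw",round(float((th+np.pi)%(2*np.pi)-np.pi),3), "tabpx",np.round(w2px(d,[*o,.04]),0), "tabtop meas",None if tab is None else np.round(px2w(d,*tab,.04)[:2],4))
E
python3 - <<'E'
from jaw import *
d=cam("wrist"); t=lambda p:(175+(p[0]-1.2)/3.4,140+(p[1]-1.2)/3.4)
for n,T,F,h,tab in [("E",(160,112),(52,75),'R',(88,137)),("D",(413,75),(302,80),'R',(368,122)),("C",(567,93),(673,117),'L',(628,152)),("B",(518,295),(439,360),'L',(478,337)),("A",(705,262),(719,355),'L',(708,337))]:
    print(n); fit(d,t(T),t(F),h,t(tab))
E
```

```text
E
R len 43.5 origin [0.3929 0.162 ] yaw -1.382 tabpx [200. 181.] tabtop meas [0.3918 0.163 ]
D
R len 43.1 origin [0.3859 0.2639] yaw -0.997 tabpx [282. 176.] tabtop meas [0.3859 0.2646]
C
L len 43.3 origin [0.3956 0.3588] yaw 0.829 tabpx [359. 184.] tabtop meas [0.3967 0.3595]
B
L len 43.5 origin [0.47   0.3065] yaw -1.347 tabpx [314. 239.] tabtop meas [0.4701 0.3078]
A
L len 43.0 origin [0.4715 0.398 ] yaw -0.278 tabpx [384. 240.] tabtop meas [0.4698 0.3968]
```

Five steel jaws are confirmed: A, B and C are left-hand, D and E are right-hand. The hole-to-hole length is 43–43.5 mm on every one, and the tab tops agree within 2 mm. The look-alike is the blue one near the microscope, which I leave out. E is first.

{"method": "play_rows", "body": {
  "motion": [0, -0.8, 0, 0, 0, 0, 130, 0, -0.8, 0, 0, 0, 0, 130, 0, -0.8, 0, 0, 0, 0, 130, 0, -0.8, 0, 0, 0, 0, 130, 0, 0, 0.5, 0, 0, -1, 130, 0, 0, 0.5, 0, 0, -1, 130, 0, 0, 0.5, 0, 0, -1, 130, 0, 0, 0.5, 0, 0, -1, 130, 0, 0, 0.5, 0, 0, -1, 130, 0, 0, 0.5, 0, 0, -1, 130]
}}

```text
time_s: 32.15
eef_pos: [0.3896, 0.1616, 0.1499]
ee_rot: [0.0, -0.41, 0.912, -0.0]
wrist_force: [0.4, 0.5, -0.6]
width: 0.042
```

{"method": "play_rows", "body": {
  "motion": [0, 0, 0, 0, 0, -1, 130, 0, 0, 0, 0, 0, -1, 130, 0, 0, 0, 0, 0, -1, 130, 0, 0, 0, 0, 0, -1, 130, 0, 0, 0, 0, 0, -1, 130, 0, 0, 0, 0, 0, -1, 130, 0, 0, 0, 0, 0, -0.55, 130, 0, 0, 0, 0, 0, 0, 130]
}}

```text
time_s: 32.95
eef_pos: [0.3897, 0.1618, 0.1505]
ee_rot: [-0.0, 0.769, -0.64, 0.0]
wrist_force: [-0.9, -0.1, 0.2]
width: 0.0421
```

```bash
python3 - <<'E'
from h import *
plan([.3925,.1625,.08],-1.382); d=cam("wrist","w23"); print(w2px(d,[.3925,.1625,.04]))
E
```

```text
t 32.95 tcp [0.3897 0.1618 0.1505] yawx -1.388 z [ 0.001 -0.    -1.   ] w 0.0421 F [-0.9 -0.1  0.2] q [ 0.23 -0.23 -0.28  1.52 -0.   -1.52]
shift units [-0.01 -0.1   2.35]
rot units (8deg) [-0.   -0.   -0.04]
[275.1013217  198.96454726]
```

View pics/w23.png

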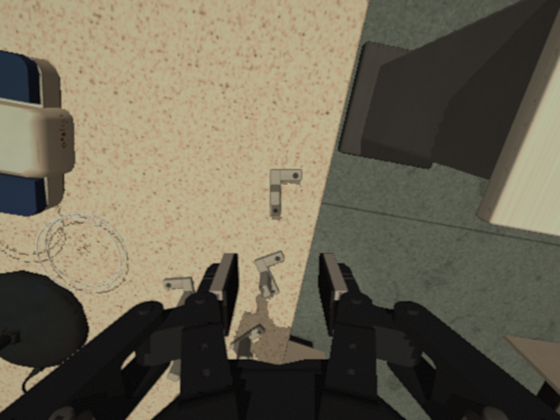

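{"method": "play_rows", "body": {
  "motion": [0, -0.1, 0.8, 0, 0, 0, 130, 0, 0, 0.8, 0, 0, 0, 130, 0, 0, 0.8, 0, 0, 0, 130, 0, 0, 0.8, 0, 0, 0, 130, 0, 0, 0.8, 0, 0, 0, 130, 0, 0, 0.6, 0, 0, 0, 130, 0, 0, 0.5, 0, 0, 0, 130, 0, 0, 0, 0, 0, 0, 130],
  "force": 60
}}

```text
time_s: 33.8
eef_pos: [0.3901, 0.1623, -0.0051]
ee_rot: [0.002, 0.769, -0.64, -0.001]
wrist_force: [-0.8, -0.9, 0.1]
width: 0.0419
```

```bash
python3 - <<'E'
from h import *
plan([.3925,.1625,-.0035],-1.382); d=cam("wrist","w24")
E
```

```text
t 33.8 tcp [ 0.3901  0.1623 -0.0051] yawx -1.388 z [-0.005 -0.001 -1.   ] w 0.0419 F [-0.8 -0.9  0.1] q [ 0.24 -0.15 -0.52  1.2  -0.   -1.52]
shift units [ 0.01 -0.08 -0.05]
rot units (8deg) [ 0.04 -0.   -0.05]
```

View pics/w24.png

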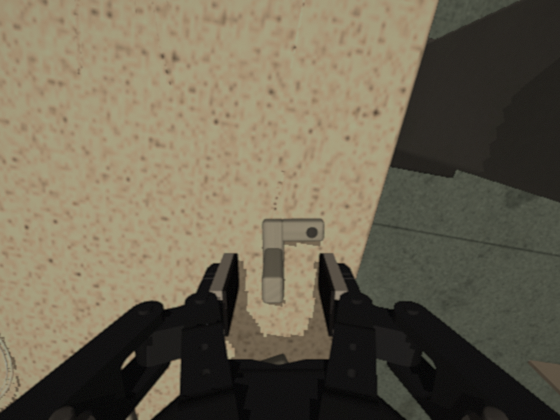

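{"method": "play_rows", "body": {
  "motion": [0, -0.06, 0, 0, 0, 0, 255, 0, 0, 0, 0, 0, 0, 255, 0, 0, 0, 0, 0, 0, 255, 0, 0, 0, 0, 0, 0, 255, 0, 0, -0.5, 0, 0, 0, 255, 0, 0, -0.8, 0, 0, 0, 255, 0, 0, -0.8, 0, 0, 0, 255, 0, 0, -0.5, 0, 0, 0, 255]
}}

```text
time_s: 34.65
eef_pos: [0.395, 0.164, 0.0772]
ee_rot: [-0.001, 0.769, -0.639, 0.001]
wrist_force: [0.4, -0.1, -0.2]
width: 0.0081
```

```bash
python3 - <<'E'
from h import *
plan([.591,-.217,.08],-1.583); d=cam("wrist","w25")
E
```

```text
t 34.65 tcp [0.395  0.164  0.0772] yawx -1.386 z [ 0.002  0.001 -1.   ] w 0.0081 F [ 0.4 -0.1 -0.2] q [ 0.24 -0.2  -0.4   1.37  0.   -1.52]
shift units [13.68 -4.09 -0.09]
rot units (8deg) [-0.02  0.    1.41]
```

View pics/w25.png

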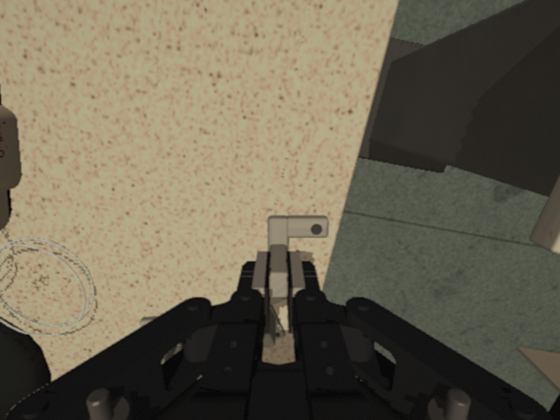

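{"method": "play_rows", "body": {
  "motion": [0, 0, -0.2, 0, 0, 0.7, 255, 0, 0, 0, 0, 0, 0.71, 255, 0.9, -0.2, 0, 0, 0, 0, 255, 0.9, -0.4, 0, 0, 0, 0, 255, 0.9, -0.5, 0, 0, 0, 0, 255, 0.9, -0.5, 0, 0, 0, 0, 255, 0.9, -0.5, 0, 0, 0, 0, 255, 0.9, -0.5, 0, 0, 0, 0, 255, 0.9, -0.5, 0, 0, 0, 0, 255, 0.9, -0.5, 0, 0, 0, 0, 255]
}}

```text
time_s: 35.7
eef_pos: [0.4996, -0.0546, 0.0804]
ee_rot: [-0.0, -0.703, 0.712, 0.001]
wrist_force: [0.7, -0.3, -1.0]
width: 0.0087
```

{"method": "play_rows", "body": {
  "motion": [0.9, -0.5, 0, 0, 0, 0, 255, 0.9, -0.6, 0, 0, 0, 0, 255, 0.9, -0.6, 0, 0, 0, 0, 255, 0.9, -0.6, 0, 0, 0, 0, 255, 0.9, -0.6, 0, 0, 0, 0, 255, 0.9, -0.6, 0, 0, 0, 0, 255, 0, 0, 0, 0, 0, 0, 255]
}}

```text
time_s: 36.4
eef_pos: [0.6036, -0.2204, 0.0791]
ee_rot: [-0.001, -0.702, 0.713, -0.0]
wrist_force: [-0.6, 0.3, -0.8]
width: 0.0086
```

```bash
python3 - <<'E'
from h import *
plan([.591,-.217,.0],-1.583); d=cam("wrist","w26")
E
```

```text
t 36.4 tcp [ 0.6036 -0.2204  0.0791] yawx -1.587 z [-0.    -0.001 -1.   ] w 0.0086 F [-0.6  0.3 -0.8] q [-0.45  0.36  0.2   1.41 -0.   -2.01]
shift units [-0.11  0.42  2.64]
rot units (8deg) [ 0.   -0.01 -0.03]
```

View pics/w26.png

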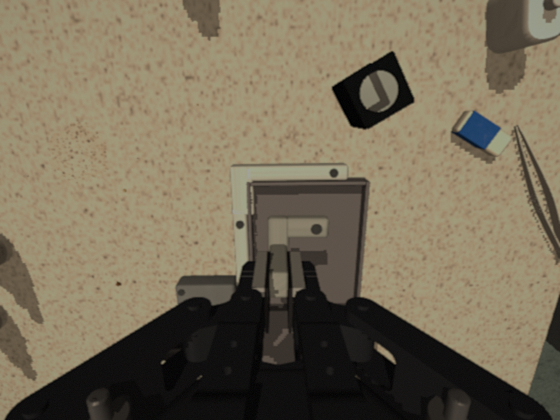

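{"method": "play_rows", "body": {
  "motion": [-0.11, 0.42, 0.4, 0, 0, 0, 255, 0, 0, 0.6, 0, 0, 0, 255, 0, 0, 0.6, 0, 0, 0, 255, 0, 0, 0.6, 0, 0, 0, 255, 0, 0, 0.3, 0, 0, 0, 255, 0, 0, 0.14, 0, 0, 0, 255, 0, 0, 0, 0, 0, 0, 255]
}}

```text
time_s: 37.15
eef_pos: [0.5897, -0.2127, 0.0023]
ee_rot: [0.0, -0.703, 0.711, 0.0]
wrist_force: [1.0, 0.3, -0.5]
width: 0.0082
```

```bash
python3 - <<'E'
from h import *
plan([.591,-.217,.0],-1.583); d=cam("wrist","w27")
E
```

```text
t 37.15 tcp [ 0.5897 -0.2127  0.0023] yawx -1.583 z [-0.  0. -1.] w 0.0082 F [ 1.   0.3 -0.5] q [-0.45  0.36  0.05  1.26  0.   -2.01]
shift units [ 0.14 -0.04  0.08]
rot units (8deg) [0. 0. 0.]
```

View pics/w27.png

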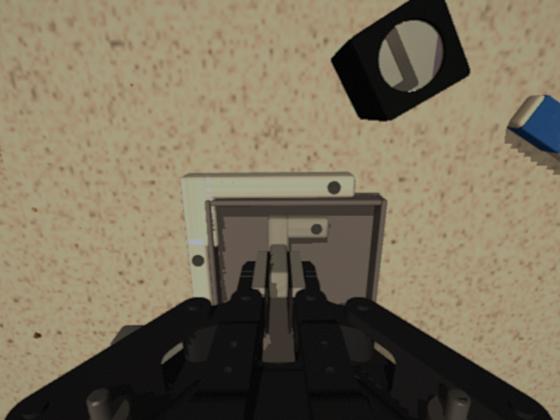

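{"method": "play_rows", "body": {
  "motion": [0.1, 0, 0.08, 0, 0, 0, 255, 0, 0, 0.04, 0, 0, 0, 255, 0, 0, 0, 0, 0, 0, 190, 0, 0, 0, 0, 0, 0, 160, 0, 0, 0, 0, 0, 0, 160, 0, 0, -0.5, 0, 0, 0, 160, 0, 0, -0.8, 0, 0, 0, 160, 0, 0, -0.9, 0, 0, 0, 160, -0.9, 0, -0.9, 0, 0, 0, 130, -0.9, 0.3, -0.9, 0, 0, 0, 130]
}}

```text
time_s: 38.2
eef_pos: [0.5824, -0.1626, 0.1205]
ee_rot: [0.001, -0.702, 0.712, -0.001]
wrist_force: [0.9, -0.1, -0.6]
width: 0.0418
```

```bash
python3 - <<'E'
from h import *
plan([.39,.25,.24],-.997); d=cam("wrist","w28")
E
```

```text
t 38.2 tcp [ 0.5824 -0.1626  0.1205] yawx -1.585 z [ 0.002 -0.    -1.   ] w 0.0418 F [ 0.9 -0.1 -0.6] q [-0.38  0.25  0.15  1.47  0.   -1.94]
shift units [-13.66   6.6   -4.  ]
rot units (8deg) [-0.01 -0.01 -4.21]
```

View pics/w28.png

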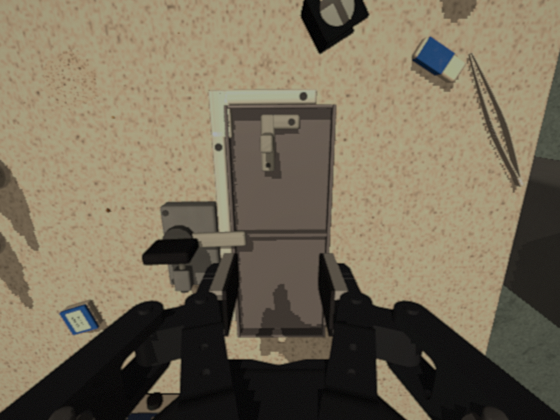

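{"method": "play_rows", "body": {
  "motion": [-0.9, 0.9, -0.3, 0, 0, 0, 130, -0.9, 0.9, -0.3, 0, 0, 0, 130, -0.9, 0.9, -0.3, 0, 0, 0, 130, -0.9, 0.9, 0, 0, 0, 0, 130, -0.9, 0.9, 0, 0, 0, 0, 130, -0.9, 0.9, 0, 0, 0, 0, 130, -0.9, 0.9, 0, 0, 0, 0, 130, -0.9, 0.4, 0, 0, 0, 0, 130, -0.9, 0, 0, 0, 0, 0, 130, -0.9, 0, 0, 0, 0, 0, 130]
}}

```text
time_s: 39.25
eef_pos: [0.3839, 0.1111, 0.1467]
ee_rot: [0.001, -0.703, 0.711, -0.001]
wrist_force: [0.1, -0.2, -0.6]
width: 0.0419
```

{"method": "play_rows", "body": {
  "motion": [-0.9, 0, 0, 0, 0, 0, 130, -0.9, 0, 0, 0, 0, 0, 130, -0.9, 0, 0, 0, 0, 0, 130, -0.9, 0, 0, 0, 0, 0, 130, -0.7, 0, 0, 0, 0, 0, 130, 0, 0, 0, 0, 0, -1, 130, 0, 0, 0, 0, 0, -1, 130, 0, 0, 0, 0, 0, -1, 130, 0, 0, 0, 0, 0, -1, 130, 0, 0, 0, 0, 0, -0.2, 130]
}}

```text
time_s: 40.25
eef_pos: [0.3859, 0.2392, 0.1463]
ee_rot: [-0.0, 0.879, -0.477, 0.0]
wrist_force: [0.3, -0.7, -0.5]
width: 0.042
```

```bash
python3 - <<'E'
from h import *
plan([.386,.264,-.0035],-.997); d=cam("wrist","w29"); print(w2px(d,[.386,.264,.04]))
E
```

```text
t 40.25 tcp [0.3859 0.2392 0.1463] yawx -0.995 z [ 0.001  0.    -1.   ] w 0.042 F [ 0.3 -0.7 -0.5] q [ 0.41 -0.14 -0.21  1.5  -0.   -1.74]
shift units [-0.69 -0.45  4.99]
rot units (8deg) [-0.01 -0.    0.01]
[263.98136546 220.87363522]
```

View pics/w29.png

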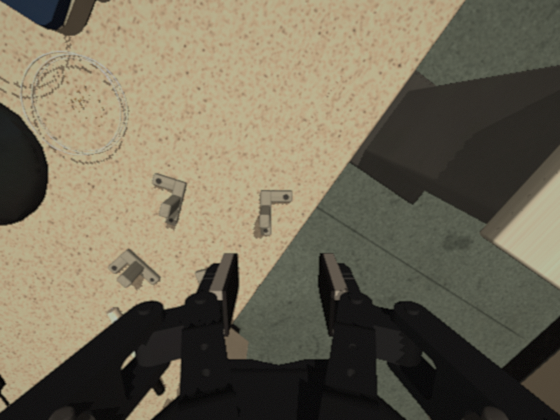

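```bash
python3 - <<'E'
from jaw import *
d=cam("wrist"); crop(d,90,310,170,300,3.5,"w29c")
fit(d,(287,197.5),(264,231),'R'); fit(d,(264,231.5),(287,197.5),'R')
E
```

```text
R len 44.9 origin [0.3637 0.2588] yaw 2.092 tabpx [286. 229.] tabtop meas None
R len 45.4 origin [0.3856 0.2661] yaw -1.043 tabpx [263. 223.] tabtop meas None
```

View pics/w29c.png

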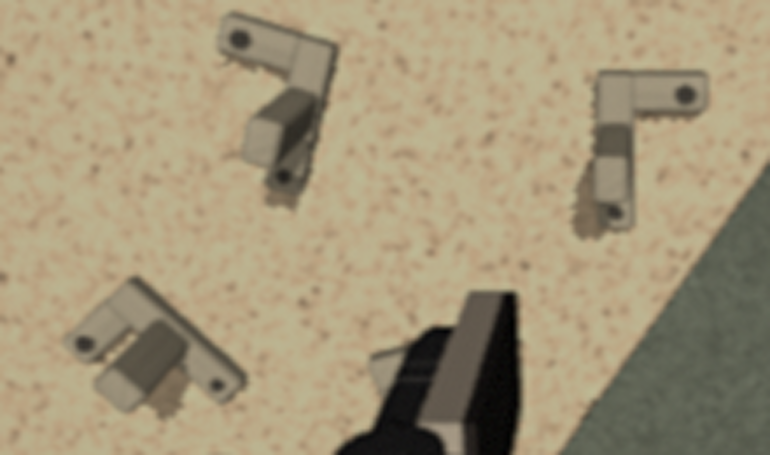

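{"method": "play_rows", "body": {
  "motion": [-0.4, -0.3, 0.4, 0, 0, 0, 130, -0.3, -0.15, 0.7, 0, 0, 0, 130, 0, 0, 0.8, 0, 0, 0, 130, 0, 0, 0.8, 0, 0, 0, 130, 0, 0, 0.8, 0, 0, 0, 130, 0, 0, 0.7, 0, 0, 0, 130, 0, 0, 0.5, 0, 0, 0, 130, 0, 0, 0.25, 0, 0, 0, 130, 0, 0, 0, 0, 0, 0, 130]
}}

```text
time_s: 41.25
eef_pos: [0.384, 0.2639, -0.0048]
ee_rot: [0.001, 0.878, -0.478, -0.001]
wrist_force: [1.2, 1.1, 0.2]
width: 0.042
```

```bash
python3 - <<'E'
from h import *
plan([.386,.2645,-.0035],-.997); d=cam("wrist"); crop(d,180,380,180,340,4,"w30")
E
```

```text
t 41.25 tcp [ 0.384   0.2639 -0.0048] yawx -0.997 z [-0.003 -0.001 -1.   ] w 0.042 F [1.2 1.1 0.2] q [ 0.46 -0.03 -0.42  1.19  0.   -1.69]
shift units [ 0.02 -0.07 -0.05]
rot units (8deg) [ 0.02  0.   -0.  ]
```

View pics/w30.png

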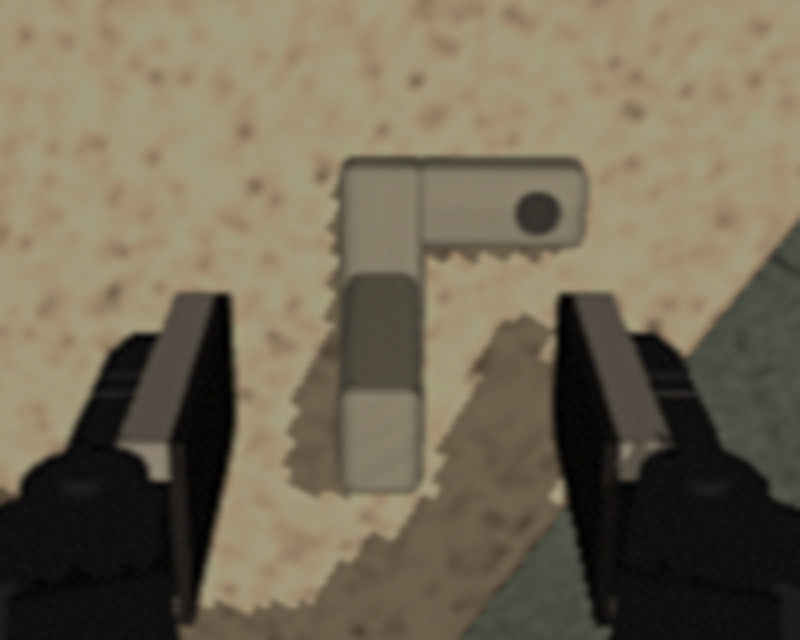

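{"method": "play_rows", "body": {
  "motion": [0, -0.07, 0, 0, 0, 0, 255, 0, 0, 0, 0, 0, 0, 255, 0, 0, 0, 0, 0, 0, 255, 0, 0, 0, 0, 0, 0, 255, 0, 0, -0.5, 0, 0, 0, 255, 0, 0, -0.8, 0, 0, 0, 255, 0, 0, -0.8, 0, 0, 0.7, 255, 0, 0, -0.8, 0, 0, 0.8, 255, 0, 0, 0, 0, 0, 0.9, 255, 0, 0, 0, 0, 0, 0.9, 255]
}}

```text
time_s: 42.3
eef_pos: [0.3881, 0.2655, 0.0853]
ee_rot: [-0.001, 0.744, -0.668, 0.001]
wrist_force: [-0.1, -0.9, -0.3]
width: 0.0086
```

{"method": "play_rows", "body": {
  "motion": [0, 0, 0, 0, 0, 0.9, 255, 0, 0, 0, 0, 0, 0, 255]
}}

```text
time_s: 42.5
eef_pos: [0.3872, 0.2651, 0.0839]
ee_rot: [-0.0, -0.703, 0.711, 0.0]
wrist_force: [-0.5, 0.4, -0.7]
width: 0.0084
```

```bash
python3 - <<'E'
from h import *
plan([.5916,-.161,.09],-1.583); d=cam("wrist"); crop(d,180,380,180,340,4,"w31")
E
```

```text
t 42.5 tcp [0.3872 0.2651 0.0839] yawx -1.583 z [-0. -0. -1.] w 0.0084 F [-0.5  0.4 -0.7] q [ 0.46 -0.09 -0.29  1.37 -0.   -1.1 ]
shift units [14.12 -6.99 -0.2 ]
rot units (8deg) [ 0. -0. -0.]
```

View pics/w31.png

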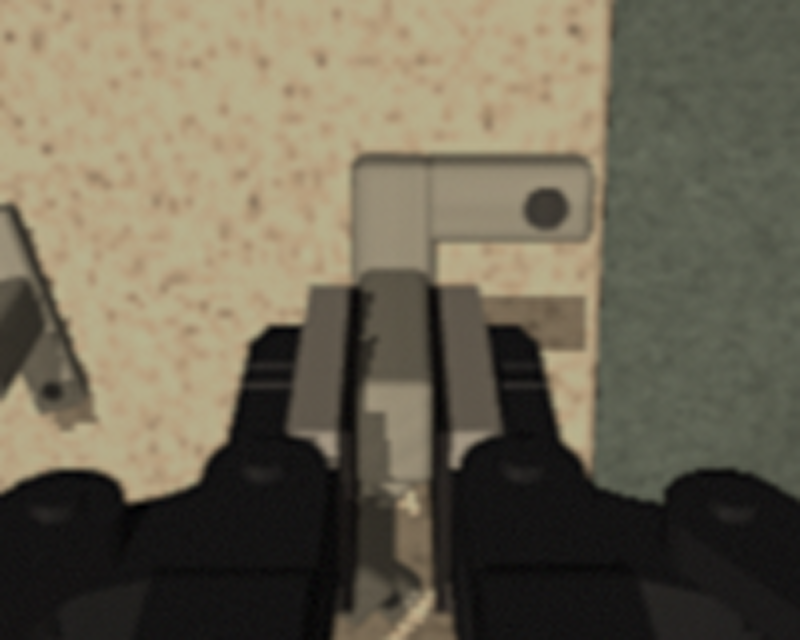

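{"method": "play_rows", "body": {
  "motion": [0.9, 0, 0, 0, 0, 0, 255, 0.9, 0, 0, 0, 0, 0, 255, 0.9, 0, 0, 0, 0, 0, 255, 0.9, 0, 0, 0, 0, 0, 255, 0.9, 0, 0, 0, 0, 0, 255, 0.9, -0.4, 0, 0, 0, 0, 255, 0.9, -0.6, 0, 0, 0, 0, 255, 0.9, -0.6, 0, 0, 0, 0, 255, 0.9, -0.7, 0, 0, 0, 0, 255, 0.9, -0.7, 0, 0, 0, 0, 255]
}}

```text
time_s: 43.55
eef_pos: [0.4744, -0.0071, 0.0839]
ee_rot: [0.0, -0.704, 0.711, 0.0]
wrist_force: [1.2, 1.3, -0.4]
width: 0.0086
```

{"method": "play_rows", "body": {
  "motion": [0.9, -0.7, 0, 0, 0, 0, 255, 0.9, -0.7, 0, 0, 0, 0, 255, 0.9, -0.7, 0, 0, 0, 0, 255, 0.9, -0.7, 0, 0, 0, 0, 255, 0.9, -0.6, 0, 0, 0, 0, 255, 0, 0, 0, 0, 0, 0, 255]
}}

```text
time_s: 44.15
eef_pos: [0.5759, -0.1457, 0.083]
ee_rot: [-0.0, -0.702, 0.712, -0.001]
wrist_force: [-0.3, 0.6, -1.0]
width: 0.0082
```

```bash
python3 - <<'E'
from h import *
plan([.5916,-.161,.0],-1.583); d=cam("wrist","w32")
E
```

```text
t 44.15 tcp [ 0.5759 -0.1457  0.083 ] yawx -1.584 z [ 0.001 -0.002 -1.   ] w 0.0082 F [-0.3  0.6 -1. ] q [-0.36  0.23  0.05  1.39 -0.   -1.92]
shift units [ 0.5  -0.53  2.77]
rot units (8deg) [-0.01 -0.01 -0.01]
```

View pics/w32.png

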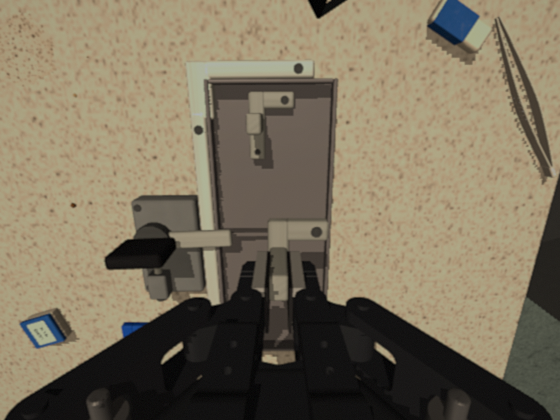

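{"method": "play_rows", "body": {
  "motion": [0.5, -0.53, 0.2, 0, 0, 0, 255, 0, 0, 0.6, 0, 0, 0, 255, 0, 0, 0.6, 0, 0, 0, 255, 0, 0, 0.6, 0, 0, 0, 255, 0, 0, 0.4, 0, 0, 0, 255, 0, 0, 0.2, 0, 0, 0, 255, 0, 0, 0, 0, 0, 0, 255]
}}

```text
time_s: 44.9
eef_pos: [0.5894, -0.158, 0.0089]
ee_rot: [-0.001, -0.703, 0.711, -0.001]
wrist_force: [-5.3, -2.7, 9.5]
width: 0.0085
```

```bash
python3 - <<'E'
from h import *
plan([.5916,-.161,-.001],-1.583); d=cam("wrist","w33")
E
```

```text
t 44.9 tcp [ 0.5894 -0.158   0.0089] yawx -1.582 z [-0.    -0.003 -1.   ] w 0.0085 F [-5.3 -2.7  9.5] q [-0.37  0.31  0.    1.26 -0.   -1.93]
shift units [ 0.1  -0.07  0.33]
rot units (8deg) [ 0.   -0.02  0.01]
```

View pics/w33.png

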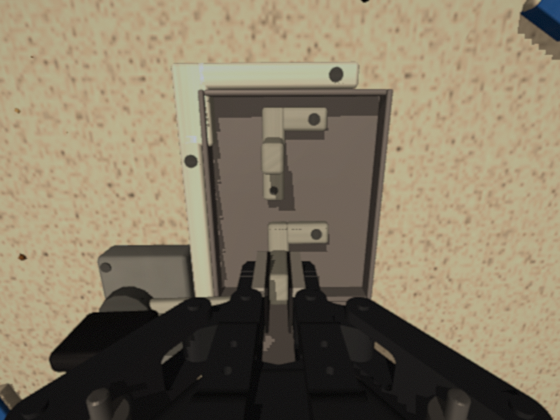

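{"method": "play_rows", "body": {
  "motion": [0, 0, -0.35, 0, 0, 0, 255, 0.18, -0.05, 0, 0, 0, 0, 255, 0, 0, 0, 0, 0, 0, 255]
}}

```text
time_s: 45.25
eef_pos: [0.5922, -0.1632, 0.017]
ee_rot: [0.0, -0.703, 0.711, -0.001]
wrist_force: [0.2, -1.1, 0.6]
width: 0.0082
```

{"method": "play_rows", "body": {
  "motion": [0, 0, 0.35, 0, 0, 0, 255, 0, 0, 0.15, 0, 0, 0, 255, 0, 0, 0, 0, 0, 0, 255]
}}

```text
time_s: 45.55
eef_pos: [0.5912, -0.1624, 0.0016]
ee_rot: [-0.0, -0.703, 0.711, 0.0]
wrist_force: [-1.0, -0.6, 5.0]
width: 0.0083
```

```bash
python3 - <<'E'
from h import *
plan([.5916,-.163,-.001],-1.583); d=cam("wrist"); crop(d,180,400,80,320,2.5,"w34")
E
```

```text
t 45.55 tcp [ 0.5912 -0.1624  0.0016] yawx -1.583 z [-0.  0. -1.] w 0.0083 F [-1.  -0.6  5. ] q [-0.38  0.33  0.    1.25  0.   -1.94]
shift units [ 0.02 -0.01  0.09]
rot units (8deg) [0. 0. 0.]
```

View pics/w34.png

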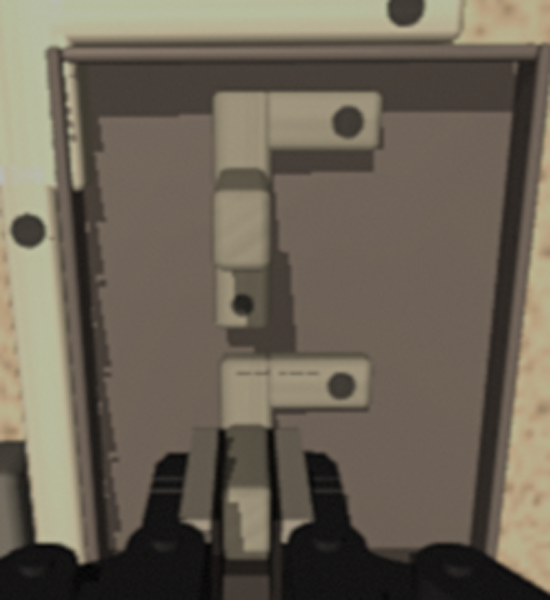

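Contact with the floor reads 5 N. I release and lift.

{"method": "play_rows", "body": {
  "motion": [0, 0, 0, 0, 0, 0, 190, 0, 0, 0, 0, 0, 0, 160, 0, 0, 0, 0, 0, 0, 160, 0, 0, -0.5, 0, 0, 0, 160, 0, 0, -0.8, 0, 0, 0, 160, 0, 0, -0.9, 0, 0, 0, 160, 0, 0, -0.9, 0, 0, 0, 130, 0, 0.5, -0.5, 0, 0, 0, 130, 0, 0, 0, 0, 0, 0, 130]
}}

```text
time_s: 46.5
eef_pos: [0.5779, -0.1635, 0.1143]
ee_rot: [0.001, -0.703, 0.712, -0.003]
wrist_force: [0.5, -0.6, 0.7]
width: 0.0418
```

```bash
python3 - <<'E'
from h import *
plan([.39,.25,.15],-1.347); d=cam("wrist","w35")
E
```

```text
t 46.5 tcp [ 0.5779 -0.1635  0.1143] yawx -1.583 z [ 0.006 -0.003 -1.   ] w 0.0418 F [ 0.5 -0.6  0.7] q [-0.39  0.24  0.12  1.45 -0.   -1.95]
shift units [-13.7    6.43  -1.27]
rot units (8deg) [-0.04 -0.02 -1.69]
```

View pics/w35.png

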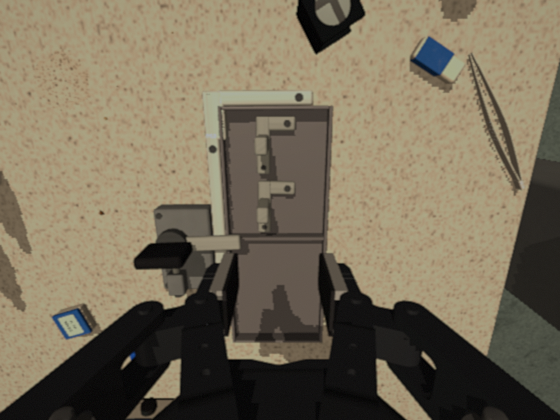

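{"method": "play_rows", "body": {
  "motion": [-0.9, 0.9, -0.4, 0, 0, -0.4, 130, -0.9, 0.9, -0.4, 0, 0, -0.4, 130, -0.9, 0.9, -0.4, 0, 0, -0.4, 130, -0.9, 0.9, 0, 0, 0, -0.49, 130, -0.9, 0.9, 0, 0, 0, 0, 130, -0.9, 0.9, 0, 0, 0, 0, 130, -0.9, 0, 0, 0, 0, 0, 130, -0.9, -0.2, 0, 0, 0, 0, 130, -0.9, -0.2, 0, 0, 0, 0, 130, -0.9, -0.2, 0, 0, 0, 0, 130]
}}

```text
time_s: 47.55
eef_pos: [0.3897, 0.0884, 0.1444]
ee_rot: [0.0, 0.782, -0.624, -0.001]
wrist_force: [0.6, -0.0, 0.6]
width: 0.0419
```

{"method": "play_rows", "body": {
  "motion": [-0.9, -0.2, 0, 0, 0, 0, 130, -0.9, -0.2, 0, 0, 0, 0, 130, -0.9, -0.2, 0, 0, 0, 0, 130, -0.9, -0.2, 0, 0, 0, 0, 130, -0.9, -0.2, 0, 0, 0, 0, 130, -0.5, 0, 0, 0, 0, 0, 130, 0, 0, 0, 0, 0, 0, 130]
}}

```text
time_s: 48.25
eef_pos: [0.3852, 0.2417, 0.144]
ee_rot: [0.001, 0.783, -0.623, -0.001]
wrist_force: [0.5, -0.6, -0.3]
width: 0.0418
```

```bash
python3 - <<'E'
from h import *
plan([.470,.307,-.0035],-1.347); d=cam("wrist","w36"); print(w2px(d,[.47,.307,.04]))
E
```

```text
t 48.25 tcp [0.3852 0.2417 0.144 ] yawx -1.344 z [-0.002 -0.    -1.   ] w 0.0418 F [ 0.5 -0.6 -0.3] q [ 0.41 -0.14 -0.21  1.5   0.   -1.39]
shift units [-1.49 -3.25  4.91]
rot units (8deg) [0.02 0.   0.02]
[177.76180031 244.78895046]
```

View pics/w36.png

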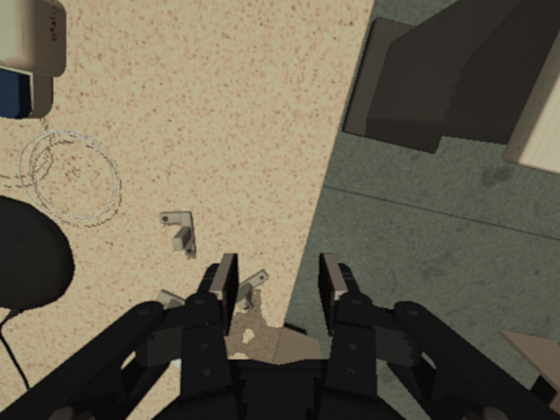

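{"method": "play_rows", "body": {
  "motion": [-0.4, -0.8, 0.4, 0, 0, 0, 130, -0.4, -0.8, 0.5, 0, 0, 0, 130, -0.4, -0.8, 0.5, 0, 0, 0, 130, -0.3, -0.85, 0.4, 0, 0, 0, 130, 0, 0, 0, 0, 0, 0, 130]
}}

```text
time_s: 48.8
eef_pos: [0.472, 0.3048, 0.0875]
ee_rot: [0.002, 0.781, -0.624, -0.001]
wrist_force: [0.0, -0.8, -0.0]
width: 0.0421
```

```bash
python3 - <<'E'
from h import *
plan([.470,.307,-.0035],-1.347); d=cam("wrist","w37"); print(w2px(d,[.47,.307,.04]))
E
```

```text
t 48.8 tcp [0.472  0.3048 0.0875] yawx -1.348 z [-0.004 -0.002 -1.   ] w 0.0421 F [ 0.  -0.8 -0. ] q [ 0.45  0.16 -0.03  1.39 -0.   -1.34]
shift units [-0.09  0.04  3.03]
rot units (8deg) [ 0.03 -0.01 -0.01]
[279.9213107  225.35709285]
```

View pics/w37.png

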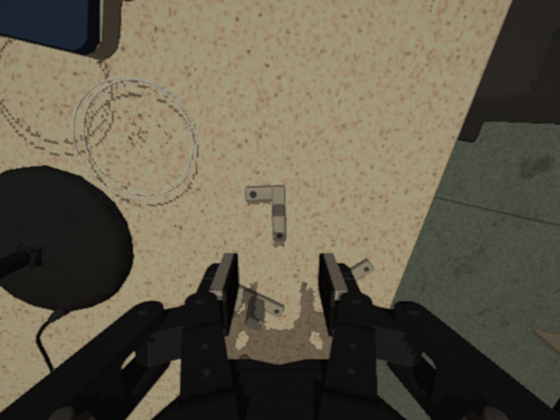

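{"method": "play_rows", "body": {
  "motion": [-0.08, 0.04, 0.4, 0, 0, 0, 130, 0, 0, 0.7, 0, 0, 0, 130, 0, 0, 0.7, 0, 0, 0, 130, 0, 0, 0.6, 0, 0, 0, 130, 0, 0, 0.4, 0, 0, 0, 130, 0, 0, 0.2, 0, 0, 0, 130, 0, 0, 0, 0, 0, 0, 130]
}}

```text
time_s: 49.55
eef_pos: [0.4687, 0.3072, 0.0008]
ee_rot: [0.001, 0.782, -0.624, -0.0]
wrist_force: [0.0, 0.4, -1.5]
width: 0.0418
```

```bash
python3 - <<'E'
from h import *
plan([.470,.307,-.0035],-1.347); d=cam("wrist"); crop(d,180,380,180,340,4,"w38")
E
```

```text
t 49.55 tcp [0.4687 0.3072 0.0008] yawx -1.347 z [-0.001 -0.001 -1.   ] w 0.0418 F [ 0.   0.4 -1.5] q [ 0.46  0.2  -0.16  1.22 -0.   -1.33]
shift units [ 0.02 -0.04  0.14]
rot units (8deg) [ 0.01 -0.   -0.  ]
```

View pics/w38.png

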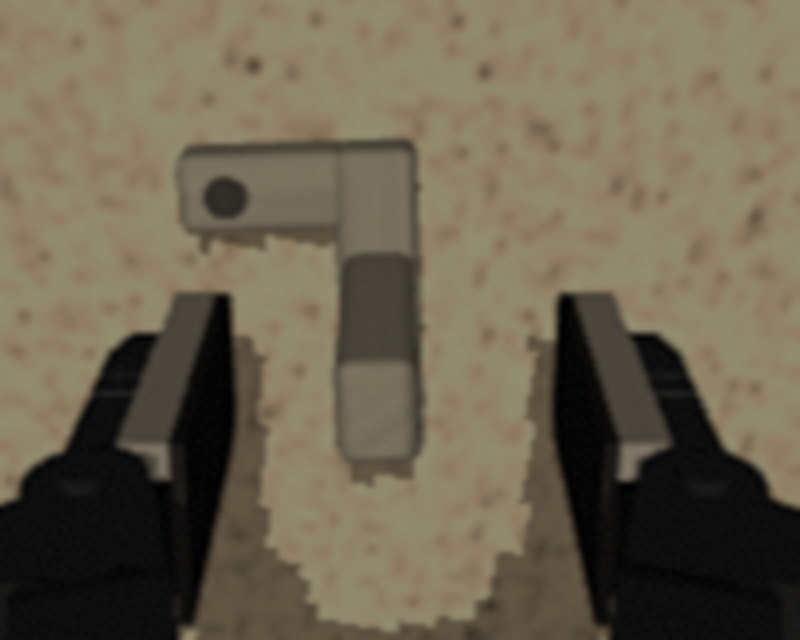

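{"method": "play_rows", "body": {
  "motion": [0, -0.04, 0.15, 0, 0, 0, 130, 0, 0, 0, 0, 0, 0, 255, 0, 0, 0, 0, 0, 0, 255, 0, 0, 0, 0, 0, 0, 255, 0, 0, 0, 0, 0, 0, 255, 0, 0, -0.5, 0, 0, 0, 255, 0, 0, -0.8, 0, 0, 0.8, 255, 0, 0, -0.8, 0, 0, 0.89, 255, 0, 0.8, -0.7, 0, 0, 0, 255, 0.2, 0.8, 0, 0, 0, 0, 255]
}}

```text
time_s: 50.6
eef_pos: [0.4252, 0.3044, 0.086]
ee_rot: [0.004, -0.703, 0.712, -0.001]
wrist_force: [0.3, -0.9, 0.4]
width: 0.0084
```

```bash
python3 - <<'E'
from h import *
plan([.593,-.040,.09],-1.583); d=cam("wrist","w39")
E
```

```text
t 50.6 tcp [0.4252 0.3044 0.086 ] yawx -1.583 z [ 0.007  0.004 -1.   ] w 0.0084 F [ 0.3 -0.9  0.4] q [ 0.49  0.04 -0.15  1.37  0.   -1.07]
shift units [11.41 -5.74 -0.14]
rot units (8deg) [-0.05  0.03 -0.  ]
```

View pics/w39.png

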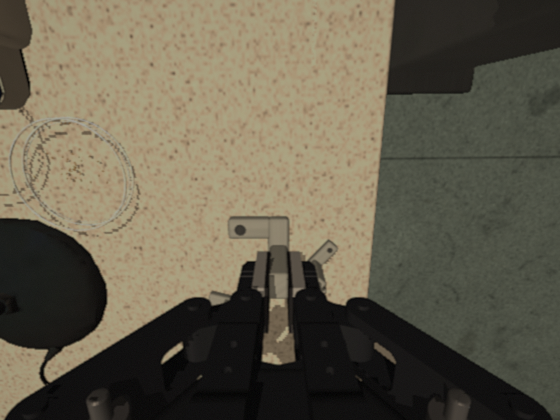

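{"method": "play_rows", "body": {
  "motion": [0.9, 0, 0, 0, 0, 0, 255, 0.9, 0, 0, 0, 0, 0, 255, 0.9, 0, 0, 0, 0, 0, 255, 0.9, 0, 0, 0, 0, 0, 255, 0.9, 0, 0, 0, 0, 0, 255, 0.9, 0, 0, 0, 0, 0, 255, 0.9, 0, 0, 0, 0, 0, 255, 0.9, 0, 0, 0, 0, 0, 255, 0.9, -0.3, 0, 0, 0, 0, 255, 0.9, -0.5, 0, 0, 0, 0, 255]
}}

```text
time_s: 51.65
eef_pos: [0.4429, 0.0314, 0.0817]
ee_rot: [0.0, -0.703, 0.711, -0.0]
wrist_force: [0.6, 0.9, 0.7]
width: 0.0084
```

{"method": "play_rows", "body": {
  "motion": [0.9, -0.7, 0, 0, 0, 0, 255, 0.9, -0.8, 0, 0, 0, 0, 255, 0.5, -0.8, 0, 0, 0, 0, 255, 0, -0.8, 0, 0, 0, 0, 255, 0, -0.8, 0, 0, 0, 0, 255, 0, -0.6, 0, 0, 0, 0, 255, 0, 0, 0, 0, 0, 0, 255]
}}

```text
time_s: 52.35
eef_pos: [0.5793, -0.0386, 0.0812]
ee_rot: [0.0, -0.703, 0.711, -0.0]
wrist_force: [-0.1, -0.5, -1.5]
width: 0.0081
```

```bash
python3 - <<'E'
from h import *
plan([.593,-.040,.0],-1.583); d=cam("wrist","w40")
E
```

```text
t 52.35 tcp [ 0.5793 -0.0386  0.0812] yawx -1.583 z [ 0.001 -0.    -1.   ] w 0.0081 F [-0.1 -0.5 -1.5] q [-0.18  0.2   0.01  1.38  0.   -1.74]
shift units [ 0.04 -0.45  2.71]
rot units (8deg) [-0.01 -0.   -0.  ]
```

View pics/w40.png

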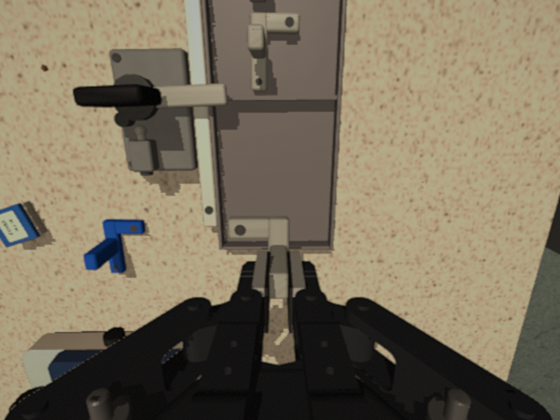

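{"method": "play_rows", "body": {
  "motion": [0.14, -0.45, 0.2, 0, 0, 0, 255, 0, 0, 0.6, 0, 0, 0, 255, 0, 0, 0.6, 0, 0, 0, 255, 0, 0, 0.6, 0, 0, 0, 255, 0, 0, 0.4, 0, 0, 0, 255, 0, 0, 0, 0, 0, 0, 255]
}}

```text
time_s: 53.0
eef_pos: [0.5881, -0.0422, 0.0067]
ee_rot: [-0.002, -0.703, 0.711, 0.002]
wrist_force: [0.1, -0.3, -1.0]
width: 0.0086
```

```bash
python3 - <<'E'
from h import *
plan([.593,-.043,.0],-1.583); d=cam("wrist","w41")
E
```

```text
t 53.0 tcp [ 0.5881 -0.0422  0.0067] yawx -1.583 z [-0.005  0.001 -1.   ] w 0.0086 F [ 0.1 -0.3 -1. ] q [-0.19  0.27 -0.06  1.25 -0.   -1.74]
shift units [ 0.03 -0.16  0.22]
rot units (8deg) [ 0.04  0.01 -0.  ]
```

View pics/w41.png

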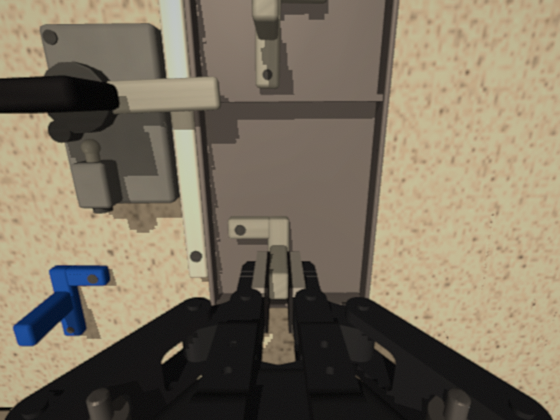

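{"method": "play_rows", "body": {
  "motion": [0.12, -0.06, 0, 0, 0, 0, 255, 0, 0, 0.15, 0, 0, 0, 255, 0, 0, 0.12, 0, 0, 0, 255, 0, 0, 0, 0, 0, 0, 255]
}}

```text
time_s: 53.45
eef_pos: [0.5927, -0.0464, 0.0007]
ee_rot: [-0.0, -0.703, 0.711, -0.0]
wrist_force: [0.3, -0.0, -0.5]
width: 0.0083
```

{"method": "play_rows", "body": {
  "motion": [0, 0, 0.08, 0, 0, 0, 255, 0, 0, 0, 0, 0, 0, 255]
}}

```text
time_s: 53.65
eef_pos: [0.5929, -0.0464, 0.0006]
ee_rot: [0.0, -0.703, 0.711, -0.0]
wrist_force: [-3.8, -0.2, 6.5]
width: 0.0085
```

Floor contact at the expected height (TCP about 0.0006). I release, lift and head for C.

{"method": "play_rows", "body": {
  "motion": [0, 0, 0, 0, 0, 0, 190, 0, 0, 0, 0, 0, 0, 160, 0, 0, 0, 0, 0, 0, 160, 0, 0, -0.5, 0, 0, 0, 160, 0, 0, -0.8, 0, 0, 0, 160, 0, 0, -0.9, 0, 0, 0, 160, 0, 0.9, -0.9, 0, 0, 0, 130, 0, 0.9, -0.5, 0, 0, 0, 130, 0, 0.9, 0, 0, 0, 0, 130, 0, 0, 0, 0, 0, 0, 130]
}}

```text
time_s: 54.65
eef_pos: [0.5092, -0.045, 0.1079]
ee_rot: [-0.0, -0.703, 0.712, 0.0]
wrist_force: [0.2, 0.3, 0.0]
width: 0.0417
```

```bash
python3 - <<'E'
from h import *
plan([.396,.32,.15],-2.31); d=cam("wrist","w42"); d=cam("top","t42")
E
```

```text
t 54.65 tcp [ 0.5092 -0.045   0.1079] yawx -1.583 z [-0.001 -0.    -1.   ] w 0.0417 F [0.2 0.3 0. ] q [-0.22  0.01 -0.14  1.42 -0.   -1.78]
shift units [-12.12   3.93  -1.4 ]
rot units (8deg) [ 0.  -0.   5.2]
```

View pics/w42.png

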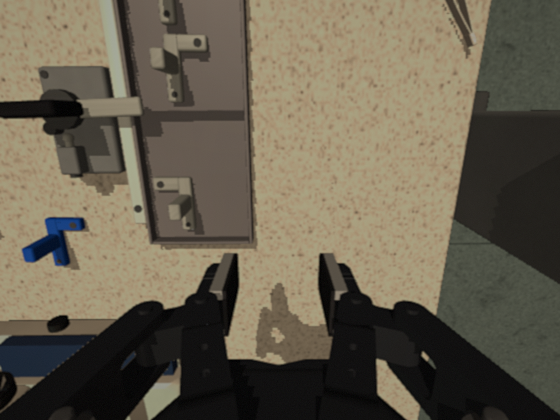

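View pics/t42.png

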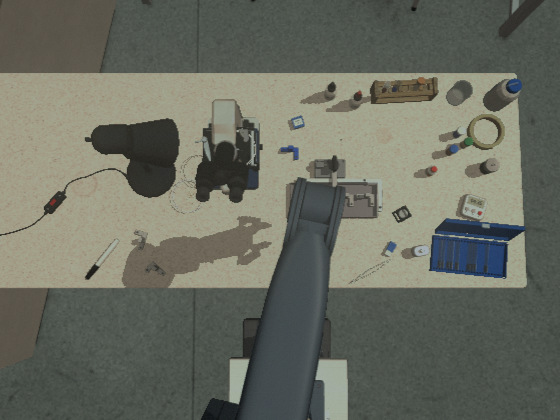

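{"method": "play_rows", "body": {
  "motion": [-0.9, 0.9, -0.4, 0, 0, 0, 130, -0.9, 0.9, -0.4, 0, 0, 0, 130, -0.9, 0.9, -0.4, 0, 0, 0, 130, -0.9, 0.9, 0, 0, 0, 0, 130, -0.9, 0.4, 0, 0, 0, 0, 130, -0.9, 0, 0, 0, 0, 0, 130, -0.9, 0, 0, 0, 0, 0, 130, -0.9, 0, 0, 0, 0, 0, 130, -0.9, 0, 0, 0, 0, 0, 130, -0.9, 0, 0, 0, 0, 0, 130]
}}

```text
time_s: 55.75
eef_pos: [0.396, 0.2279, 0.1428]
ee_rot: [0.001, -0.703, 0.711, -0.0]
wrist_force: [1.1, 0.6, 0.5]
width: 0.0416
```

{"method": "play_rows", "body": {
  "motion": [-0.9, 0, 0, 0, 0, 0, 130, -0.9, 0, 0, 0, 0, 0, 130, -0.9, 0, 0, 0, 0, 0, 130, -0.9, 0, 0, 0, 0, 0.2, 130, 0, 0, 0, 0, 0, 1, 130, 0, 0, 0, 0, 0, 1, 130, 0, 0, 0, 0, 0, 1, 130, 0, 0, 0, 0, 0, 1, 130, 0, 0, 0, 0, 0, 1, 130, 0, 0, 0, 0, 0, 0, 130]
}}

```text
time_s: 56.75
eef_pos: [0.3971, 0.3348, 0.1425]
ee_rot: [0.0, -0.404, 0.915, 0.0]
wrist_force: [1.0, 0.5, 0.5]
width: 0.0415
```

```bash
python3 - <<'E'
from h import *
plan([.396,.359,-.0035],-2.31); d=cam("wrist","w43"); print(w2px(d,[.396,.359,.04]),w2px(d,[.4705,.397,.04]))
E
```

```text
t 56.75 tcp [0.3971 0.3348 0.1425] yawx -2.309 z [ 0.  0. -1.] w 0.0415 F [1.  0.5 0.5] q [ 0.57  0.03 -0.06  1.49  0.   -0.26]
shift units [-0.57  0.57  4.87]
rot units (8deg) [-0.    0.    0.01]
[296.34648837 218.52047619] [265.91922323 290.79638642]
```

View pics/w43.png

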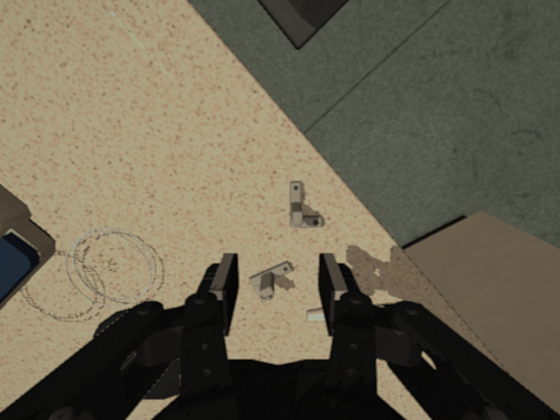

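{"method": "play_rows", "body": {
  "motion": [-0.3, 0.3, 0.5, 0, 0, 0, 130, -0.27, 0.27, 0.7, 0, 0, 0, 130, 0, 0, 0.8, 0, 0, 0, 130, 0, 0, 0.8, 0, 0, 0, 130, 0, 0, 0.8, 0, 0, 0, 130, 0, 0, 0.7, 0, 0, 0, 130, 0, 0, 0.4, 0, 0, 0, 130, 0, 0, 0.15, 0, 0, 0, 130, 0, 0, 0, 0, 0, 0, 130]
}}

```text
time_s: 57.7
eef_pos: [0.3947, 0.3583, -0.0039]
ee_rot: [-0.001, -0.405, 0.914, -0.0]
wrist_force: [0.4, 0.4, -0.1]
width: 0.0419
```

```bash
python3 - <<'E'
from h import *
plan([.396,.359,-.0035],-2.31); d=cam("wrist"); crop(d,180,380,180,340,4,"w44")
E
```

```text
t 57.7 tcp [ 0.3947  0.3583 -0.0039] yawx -2.308 z [-0.001 -0.001 -1.   ] w 0.0419 F [ 0.4  0.4 -0.1] q [ 0.61  0.13 -0.24  1.2   0.   -0.22]
shift units [-0.05 -0.02 -0.01]
rot units (8deg) [ 0.   -0.01  0.01]
```

View pics/w44.png

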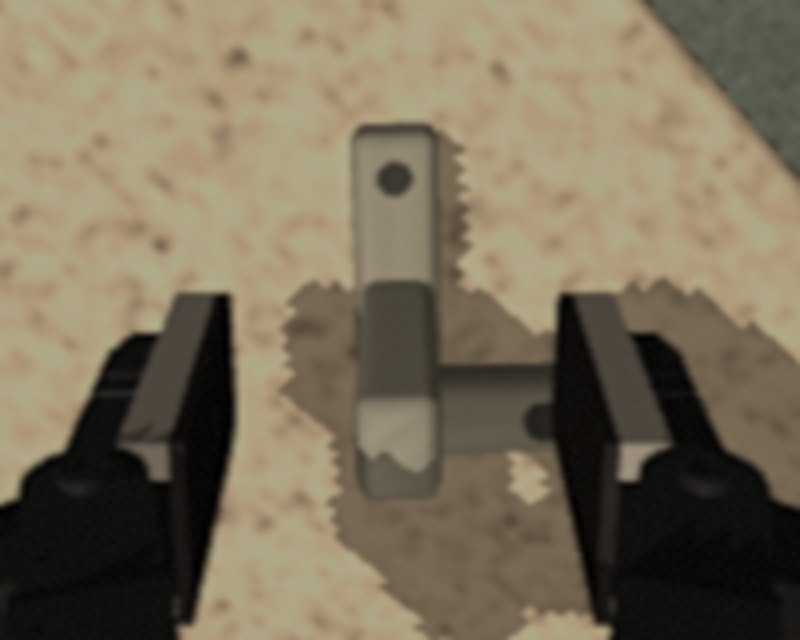

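{"method": "play_rows", "body": {
  "motion": [-0.05, -0.02, 0, 0, 0, 0, 255, 0, 0, 0, 0, 0, 0, 255, 0, 0, 0, 0, 0, 0, 255, 0, 0, 0, 0, 0, 0, 255, 0, 0, -0.5, 0, 0, 0, 255, 0, 0, -0.8, 0, 0, 0, 255, 0, 0, -0.8, 0, 0, -0.69, 255, 0, 0, -0.7, 0, 0, -0.9, 255, 0, 0, 0, 0, 0, -0.9, 255, 0, 0, 0, 0, 0, -0.9, 255]
}}

```text
time_s: 58.75
eef_pos: [0.3975, 0.3596, 0.0833]
ee_rot: [0.002, -0.61, 0.793, -0.0]
wrist_force: [-0.2, 0.4, -2.0]
width: 0.0083
```

{"method": "play_rows", "body": {
  "motion": [0, 0, 0, 0, 0, -0.9, 255, 0, 0, 0, 0, 0, -0.9, 255, 0, 0, 0, 0, 0, 0, 255]
}}

```text
time_s: 59.05
eef_pos: [0.3966, 0.3589, 0.0817]
ee_rot: [0.0, -0.702, 0.712, -0.0]
wrist_force: [-0.1, 0.3, -0.7]
width: 0.0084
```

```bash
python3 - <<'E'
from h import *
plan([.5684,-.0938,.09],-1.583); d=cam("wrist","w45")
E
```

```text
t 59.05 tcp [0.3966 0.3589 0.0817] yawx -1.585 z [ 0.  0. -1.] w 0.0084 F [-0.1  0.3 -0.7] q [ 0.61  0.08 -0.12  1.37 -0.   -0.95]
shift units [15.01 -5.94 -0.28]
rot units (8deg) [-0.    0.   -0.01]
```

View pics/w45.png

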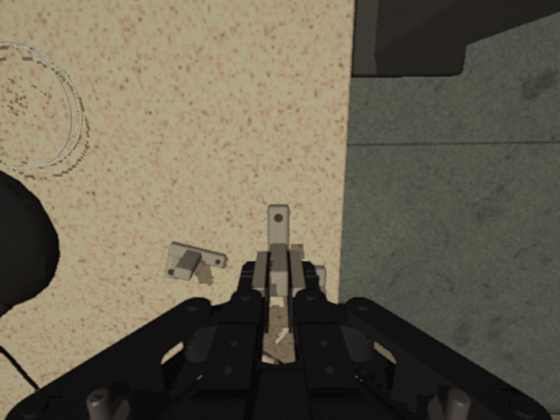

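{"method": "play_rows", "body": {
  "motion": [0.9, 0, 0, 0, 0, 0, 255, 0.9, 0, 0, 0, 0, 0, 255, 0.9, 0, 0, 0, 0, 0, 255, 0.9, 0, 0, 0, 0, 0, 255, 0.9, 0, 0, 0, 0, 0, 255, 0.9, 0, 0, 0, 0, 0, 255, 0.9, 0, 0, 0, 0, 0, 255, 0.9, 0, 0, 0, 0, 0, 255, 0.9, -0.2, 0, 0, 0, 0, 255, 0.9, -0.3, 0, 0, 0, 0, 255]
}}

```text
time_s: 60.1
eef_pos: [0.4077, 0.0878, 0.0814]
ee_rot: [0.0, -0.701, 0.713, -0.0]
wrist_force: [-0.1, -0.2, 0.5]
width: 0.0088
```

{"method": "play_rows", "body": {
  "motion": [0.9, -0.5, 0, 0, 0, 0, 255, 0.9, -0.6, 0, 0, 0, 0, 255, 0.9, -0.7, 0, 0, 0, 0, 255, 0.9, -0.8, 0, 0, 0, 0, 255, 0.9, -0.8, 0, 0, 0, 0, 255, 0.9, -0.8, 0, 0, 0, 0, 255, 0.3, -0.8, 0, 0, 0, 0, 255, 0, 0, 0, 0, 0, 0, 255]
}}

```text
time_s: 60.9
eef_pos: [0.5579, -0.0862, 0.0808]
ee_rot: [0.0, -0.701, 0.714, -0.001]
wrist_force: [-0.2, 0.4, -0.5]
width: 0.0084
```

```bash
python3 - <<'E'
from h import *
plan([.568,-.091,.0],-1.583); d=cam("wrist","w46")
E
```

```text
t 60.9 tcp [ 0.5579 -0.0862  0.0808] yawx -1.589 z [ 0.002 -0.001 -1.   ] w 0.0084 F [-0.2  0.4 -0.5] q [-0.27  0.16 -0.04  1.37 -0.   -1.82]
shift units [ 0.15 -0.33  2.69]
rot units (8deg) [-0.01 -0.   -0.05]
```

View pics/w46.png

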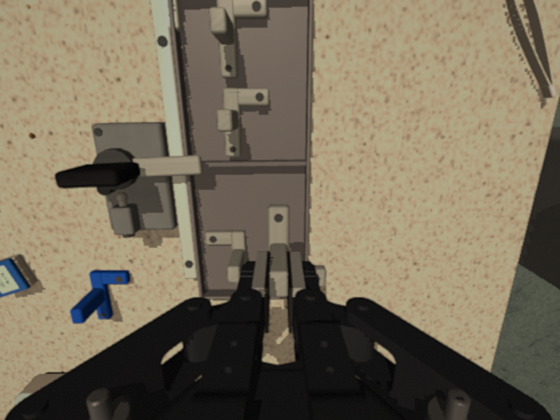

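{"method": "play_rows", "body": {
  "motion": [0.15, -0.33, 0.2, 0, 0, -0.05, 255, 0, 0, 0.6, 0, 0, 0, 255, 0, 0, 0.6, 0, 0, 0, 255, 0, 0, 0.6, 0, 0, 0, 255, 0, 0, 0.4, 0, 0, 0, 255, 0, 0, 0, 0, 0, 0, 255]
}}

```text
time_s: 61.55
eef_pos: [0.5639, -0.088, 0.0068]
ee_rot: [-0.001, -0.705, 0.709, 0.001]
wrist_force: [-1.1, 0.1, -1.6]
width: 0.0088
```

```bash
python3 - <<'E'
from h import *
plan([.568,-.091,.0],-1.583); d=cam("wrist","w47")
E
```

```text
t 61.55 tcp [ 0.5639 -0.088   0.0068] yawx -1.577 z [-0.003  0.001 -1.   ] w 0.0088 F [-1.1  0.1 -1.6] q [-0.27  0.22 -0.12  1.24  0.   -1.84]
shift units [ 0.1  -0.14  0.23]
rot units (8deg) [0.02 0.01 0.04]
```

View pics/w47.png

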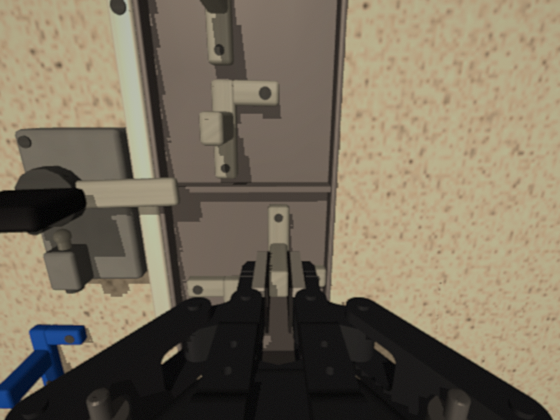

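{"method": "play_rows", "body": {
  "motion": [0.1, -0.05, 0, 0, 0, 0.04, 255, 0, 0, 0.15, 0, 0, 0, 255, 0, 0, 0.1, 0, 0, 0, 255, 0, 0, 0, 0, 0, 0, 255]
}}

```text
time_s: 62.0
eef_pos: [0.5669, -0.0919, 0.0013]
ee_rot: [0.0, -0.703, 0.712, 0.0]
wrist_force: [-0.5, -0.2, -0.3]
width: 0.0082
```

{"method": "play_rows", "body": {
  "motion": [0, 0, 0.06, 0, 0, 0, 255, 0, 0, 0, 0, 0, 0, 255]
}}

```text
time_s: 62.2
eef_pos: [0.5671, -0.0921, 0.0011]
ee_rot: [0.0, -0.703, 0.711, -0.0]
wrist_force: [-1.4, 0.0, 5.2]
width: 0.0085
```

{"method": "play_rows", "body": {
  "motion": [0, 0, 0, 0, 0, 0, 190, 0, 0, 0, 0, 0, 0, 165, 0, 0, 0, 0, 0, 0, 165, 0, 0, -0.5, 0, 0, 0, 165, 0, 0, -0.8, 0, 0, 0, 165, 0, 0, -0.9, 0, 0, 0, 165, 0, 0.9, -0.9, 0, 0, 0, 130, 0, 0.9, -0.5, 0, 0, 0, 130, 0, 0.9, 0, 0, 0, 0, 130, 0, 0, 0, 0, 0, 0, 130]
}}

```text
time_s: 63.2
eef_pos: [0.4836, -0.0906, 0.1092]
ee_rot: [-0.0, -0.703, 0.712, 0.0]
wrist_force: [0.2, -0.3, -0.4]
width: 0.0419
```

```bash
python3 - <<'E'
from h import *
plan([.40,.38,.15],-.278); d=cam("wrist","w48")
E
```

```text
t 63.2 tcp [ 0.4836 -0.0906  0.1092] yawx -1.584 z [-0. -0. -1.] w 0.0419 F [ 0.2 -0.3 -0.4] q [-0.32 -0.04 -0.19  1.42 -0.   -1.88]
shift units [-15.65   2.99  -1.36]
rot units (8deg) [ 0.    0.   -9.35]
```

View pics/w48.png

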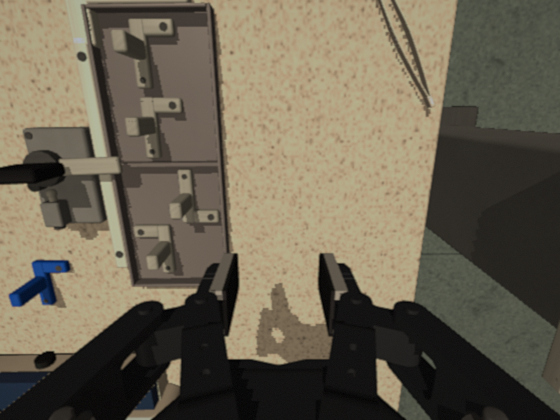

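{"method": "play_rows", "body": {
  "motion": [-0.95, 0.9, -0.4, 0, 0, 0, 130, -0.95, 0.9, -0.4, 0, 0, 0, 130, -0.95, 0.9, -0.4, 0, 0, 0, 130, -0.95, 0.3, 0, 0, 0, 0, 130, -0.95, 0, 0, 0, 0, 0, 130, -0.95, 0, 0, 0, 0, 0, 130, -0.95, 0, 0, 0, 0, 0, 130, -0.95, 0, 0, 0, 0, 0, 130, -0.95, 0, 0, 0, 0, 0, 130, -0.95, 0, 0, 0, 0, 0, 130]
}}

```text
time_s: 64.25
eef_pos: [0.4003, 0.197, 0.1442]
ee_rot: [0.001, -0.703, 0.711, -0.0]
wrist_force: [0.9, -1.2, -0.5]
width: 0.0416
```

{"method": "play_rows", "body": {
  "motion": [-0.95, 0, 0, 0, 0, 0, 130, -0.95, 0, 0, 0, 0, 0, 130, -0.95, 0, 0, 0, 0, 0, 130, -0.95, 0, 0, 0, 0, 0, 130, -0.95, 0, 0, 0, 0, -0.35, 130, -0.8, 0, 0, 0, 0, 0, 130, 0, 0, 0, 0, 0, -1, 130, 0, 0, 0, 0, 0, -1, 130, 0, 0, 0, 0, 0, -1, 130, 0, 0, 0, 0, 0, -1, 130]
}}

```text
time_s: 65.25
eef_pos: [0.401, 0.3627, 0.1438]
ee_rot: [-0.0, 0.885, -0.466, 0.0]
wrist_force: [-0.0, 0.7, 0.4]
width: 0.042
```

{"method": "play_rows", "body": {
  "motion": [0, 0, 0, 0, 0, -1, 130, 0, 0, 0, 0, 0, -1, 130, 0, 0, 0, 0, 0, -1, 130, 0, 0, 0, 0, 0, -1, 130, 0, 0, 0, 0, 0, -1, 130, 0, 0, 0, 0, 0, 0, 130]
}}

```text
time_s: 65.85
eef_pos: [0.4009, 0.3624, 0.1438]
ee_rot: [-0.0, 0.99, -0.138, 0.0]
wrist_force: [0.2, -0.1, -0.5]
width: 0.0419
```

```bash
python3 - <<'E'
from h import *
plan([.4705,.397,-.0035],-.278); d=cam("wrist","w49"); print(w2px(d,[.4705,.397,.04]))
E
```

```text
t 65.85 tcp [0.4009 0.3624 0.1438] yawx -0.278 z [ 0.  0. -1.] w 0.0419 F [ 0.2 -0.1 -0.5] q [ 0.61  0.08  0.    1.49  0.   -2.25]
shift units [ 1.91 -1.74  4.91]
rot units (8deg) [-0. -0.  0.]
[217.84046057 137.28592968]
```

View pics/w49.png

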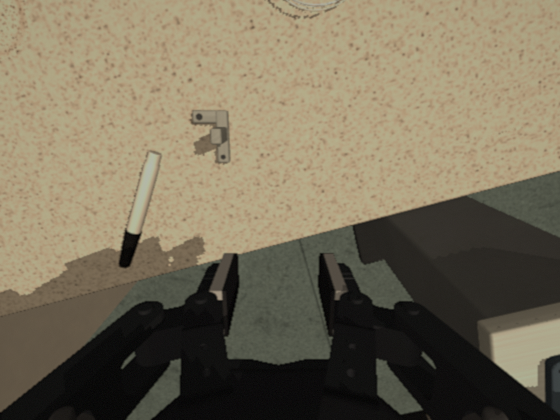

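Jaw A's tab is at (218,136), as predicted (218,137). I approach it.

{"method": "play_rows", "body": {
  "motion": [0.6, -0.6, 0.4, 0, 0, 0, 130, 0.7, -0.6, 0.5, 0, 0, 0, 130, 0.6, -0.54, 0.8, 0, 0, 0, 130, 0, 0, 0.8, 0, 0, 0, 130, 0, 0, 0.8, 0, 0, 0, 130, 0, 0, 0.7, 0, 0, 0, 130, 0, 0, 0.5, 0, 0, 0, 130, 0, 0, 0.3, 0, 0, 0, 130, 0, 0, 0, 0, 0, 0, 130]
}}

```text
time_s: 66.8
eef_pos: [0.4685, 0.3958, -0.0019]
ee_rot: [0.001, 0.99, -0.139, -0.001]
wrist_force: [-0.2, 0.3, 1.2]
width: 0.0416
```

```bash
python3 - <<'E'
from h import *
plan([.4705,.397,-.0035],-.278); d=cam("wrist"); crop(d,180,380,180,340,4,"w50")
E
```

```text
t 66.8 tcp [ 0.4685  0.3958 -0.0019] yawx -0.278 z [-0.002 -0.001 -1.   ] w 0.0416 F [-0.2  0.3  1.2] q [ 0.59  0.33  0.    1.24  0.   -2.27]
shift units [ 0.05 -0.06  0.05]
rot units (8deg) [ 0.01  0.01 -0.  ]
```

View pics/w50.png

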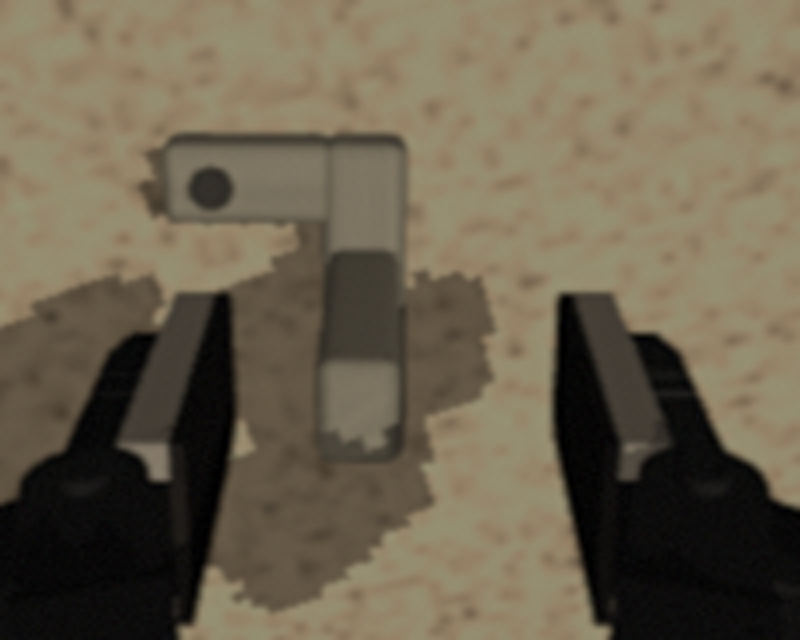

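{"method": "play_rows", "body": {
  "motion": [0.05, -0.1, 0.04, 0, 0, 0, 255, 0, 0, 0, 0, 0, 0, 255, 0, 0, 0, 0, 0, 0, 255, 0, 0, 0, 0, 0, 0, 255, 0, 0, -0.5, 0, 0, 0, 255, 0, 0, -0.8, 0, 0, 0, 255, -0.9, 0, -0.8, 0, 0, 0, 255, -0.9, 0.3, -0.7, 0, 0, 0, 255, -0.5, 0.3, 0, 0, 0, 0.8, 255, 0, 0, 0, 0, 0, 0.8, 255]
}}

```text
time_s: 67.85
eef_pos: [0.3985, 0.4005, 0.0846]
ee_rot: [-0.0, 0.968, -0.249, 0.0]
wrist_force: [0.3, -0.0, -0.9]
width: 0.0084
```

{"method": "play_rows", "body": {
  "motion": [0, 0, 0, 0, 0, 0.8, 255, 0, 0, 0, 0, 0, 0.8, 255, 0, 0, 0, 0, 0, 0.8, 255, 0, 0, 0, 0, 0, 0.8, 255, 0, 0, 0, 0, 0, 0.9, 255, 0, 0, 0, 0, 0, 0.9, 255, 0, 0, 0, 0, 0, 0.9, 255, 0, 0, 0, 0, 0, 0.9, 255]
}}

```text
time_s: 68.65
eef_pos: [0.4001, 0.4002, 0.0831]
ee_rot: [0.0, 0.747, -0.665, -0.0]
wrist_force: [-0.8, 0.9, -0.3]
width: 0.0083
```

{"method": "play_rows", "body": {
  "motion": [0, 0, 0, 0, 0, 0.9, 255, 0, 0, 0, 0, 0, 0, 255]
}}

```text
time_s: 68.85
eef_pos: [0.4002, 0.4002, 0.0831]
ee_rot: [-0.0, -0.705, 0.709, -0.0]
wrist_force: [0.3, -1.0, 0.1]
width: 0.0084
```

```bash
python3 - <<'E'
from h import *
plan([.547,-.042,.09],-1.583); d=cam("wrist","w51")
E
```

```text
t 68.85 tcp [0.4002 0.4002 0.0831] yawx -1.576 z [-0. -0. -1.] w 0.0084 F [ 0.3 -1.   0.1] q [ 0.67  0.16 -0.03  1.38 -0.   -0.9 ]
shift units [14.71 -4.97 -0.23]
rot units (8deg) [ 0.   -0.    0.05]
```

View pics/w51.png

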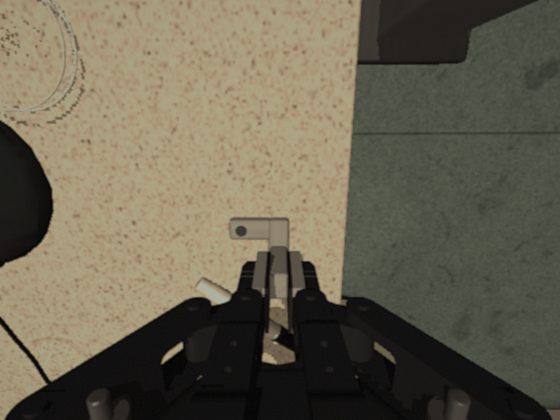

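{"method": "play_rows", "body": {
  "motion": [0.9, 0, 0, 0, 0, 0.05, 255, 0.9, 0, 0, 0, 0, 0, 255, 0.9, 0, 0, 0, 0, 0, 255, 0.9, 0, 0, 0, 0, 0, 255, 0.9, 0, 0, 0, 0, 0, 255, 0.9, 0, 0, 0, 0, 0, 255, 0.9, 0, 0, 0, 0, 0, 255, 0.9, 0, 0, 0, 0, 0, 255, 0.9, 0, 0, 0, 0, 0, 255, 0.9, -0.2, 0, 0, 0, 0, 255]
}}

```text
time_s: 69.9
eef_pos: [0.4026, 0.1293, 0.0828]
ee_rot: [-0.0, -0.704, 0.71, 0.0]
wrist_force: [0.6, 0.0, -0.5]
width: 0.008
```

{"method": "play_rows", "body": {
  "motion": [0.9, -0.5, 0, 0, 0, 0, 255, 0.9, -0.6, 0, 0, 0, 0, 255, 0.9, -0.7, 0, 0, 0, 0, 255, 0.9, -0.7, 0, 0, 0, 0, 255, 0.9, -0.7, 0, 0, 0, 0, 255, 0.6, -0.7, 0, 0, 0, 0, 255, 0, -0.5, 0, 0, 0, 0, 255, 0, 0, 0, 0, 0, 0, 255]
}}

```text
time_s: 70.7
eef_pos: [0.5348, -0.0252, 0.0826]
ee_rot: [0.0, -0.703, 0.711, -0.0]
wrist_force: [-0.1, -0.1, -0.7]
width: 0.0085
```

```bash
python3 - <<'E'
from h import *
plan([.547,-.042,.0],-1.583); d=cam("wrist","w52")
E
```

```text
t 70.7 tcp [ 0.5348 -0.0252  0.0826] yawx -1.582 z [ 0.001 -0.    -1.   ] w 0.0085 F [-0.1 -0.1 -0.7] q [-0.17  0.08 -0.12  1.37  0.   -1.73]
shift units [ 0.55 -0.41  2.76]
rot units (8deg) [-0.01 -0.    0.01]
```

View pics/w52.png

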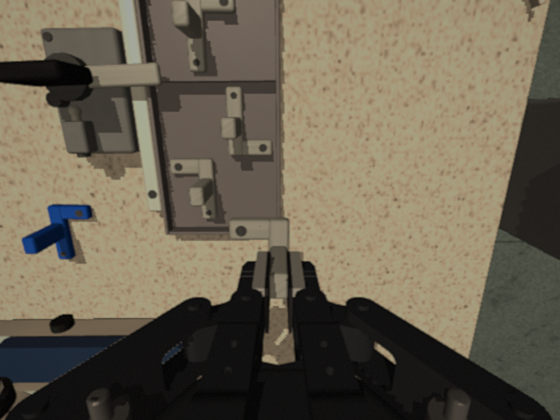

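{"method": "play_rows", "body": {
  "motion": [0.55, -0.41, 0.1, 0, 0, 0, 255, 0, 0, 0.6, 0, 0, 0, 255, 0, 0, 0.6, 0, 0, 0, 255, 0, 0, 0.6, 0, 0, 0, 255, 0, 0, 0.5, 0, 0, 0, 255, 0, 0, 0, 0, 0, 0, 255]
}}

```text
time_s: 71.35
eef_pos: [0.5425, -0.04, 0.0078]
ee_rot: [-0.002, -0.703, 0.711, 0.002]
wrist_force: [-0.7, -0.6, 0.3]
width: 0.0084
```

```bash
python3 - <<'E'
from h import *
plan([.547,-.043,.0],-1.583); d=cam("wrist","w53")
E
```

```text
t 71.35 tcp [ 0.5425 -0.04    0.0078] yawx -1.582 z [-0.005  0.001 -1.   ] w 0.0084 F [-0.7 -0.6  0.3] q [-0.2   0.16 -0.19  1.23  0.   -1.76]
shift units [ 0.1  -0.15  0.26]
rot units (8deg) [0.04 0.01 0.01]
```

View pics/w53.png

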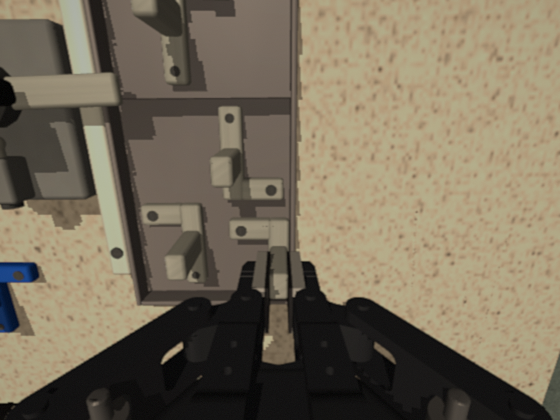

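{"method": "play_rows", "body": {
  "motion": [0.1, -0.1, 0, 0, 0, 0, 255, 0, -0.1, 0, 0, 0, 0, 255, 0, 0, 0, 0, 0, 0, 255]
}}

```text
time_s: 71.7
eef_pos: [0.553, -0.0444, 0.0118]
ee_rot: [0.001, -0.703, 0.711, -0.001]
wrist_force: [-0.7, 1.2, -0.9]
width: 0.0084
```

{"method": "play_rows", "body": {
  "motion": [0, 0, 0.15, 0, 0, 0, 255, 0, 0, 0.08, 0, 0, 0, 255, 0, 0, 0, 0, 0, 0, 255]
}}

```text
time_s: 72.0
eef_pos: [0.5512, -0.044, 0.0032]
ee_rot: [-0.0, -0.703, 0.711, 0.0]
wrist_force: [0.2, -0.0, -0.0]
width: 0.0083
```

```bash
python3 - <<'E'
from h import *
st(); d=cam("wrist"); crop(d,120,400,80,320,2.5,"w54")
E
```

```text
t 72.0 tcp [ 0.5512 -0.044   0.0032] yawx -1.583 z [-0.  0. -1.] w 0.0083 F [ 0.2 -0.  -0. ] q [-0.2   0.18 -0.18  1.22  0.   -1.76]
```

View pics/w54.png

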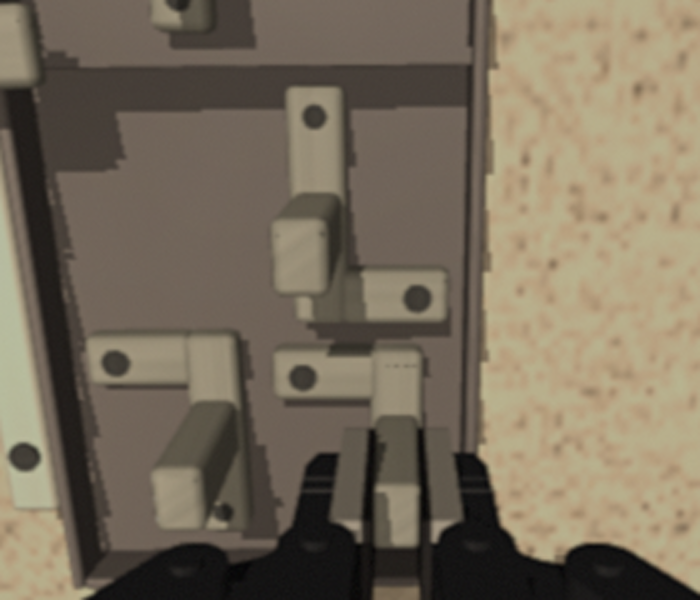

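{"method": "play_rows", "body": {
  "motion": [0, 0, 0.08, 0, 0, 0, 255, 0, 0, 0, 0, 0, 0, 255]
}}

```text
time_s: 72.25
eef_pos: [0.5514, -0.044, 0.003]
ee_rot: [0.0, -0.703, 0.711, -0.0]
wrist_force: [-3.2, 1.7, 8.4]
width: 0.008
```

{"method": "play_rows", "body": {
  "motion": [0, 0, 0.05, 0, 0, 0, 255, 0, 0, 0, 0, 0, 0, 255]
}}

```text
time_s: 72.45
eef_pos: [0.5514, -0.044, 0.003]
ee_rot: [0.0, -0.703, 0.711, -0.0]
wrist_force: [-6.5, 0.5, 15.3]
width: 0.0081
```

{"method": "play_rows", "body": {
  "motion": [0, 0, -0.12, 0, 0, 0, 255, 0, 0, 0, 0, 0, 0, 200, 0, 0, 0, 0, 0, 0, 180, 0, 0, 0, 0, 0, 0, 180, 0, 0, -0.4, 0, 0, 0, 180, 0, 0, -0.7, 0, 0, 0, 180, 0, 0, -0.9, 0, 0, 0, 180, 0, 0.5, -0.9, 0, 0, 0, 130, 0, 0.9, -0.9, 0, 0, 0, 130, 0, 0.9, -0.5, 0, 0, 0, 130]
}}

```text
time_s: 73.45
eef_pos: [0.4832, -0.0435, 0.1356]
ee_rot: [0.001, -0.703, 0.711, -0.002]
wrist_force: [0.2, -0.3, 0.7]
width: 0.042
```

{"method": "play_rows", "body": {
  "motion": [0, 0.9, -0.5, 0, 0, 0, 130, 0, 0.7, 0, 0, 0, 0, 130, 0, 0, 0, 0, 0, 0, 130]
}}

```text
time_s: 73.75
eef_pos: [0.4332, -0.0426, 0.1489]
ee_rot: [0.0, -0.703, 0.712, -0.001]
wrist_force: [0.6, 0.2, -0.2]
width: 0.042
```

```bash
python3 - <<'E'
from h import *
st(); d=cam("wrist","w55"); d=cam("top","t55"); crop(d,120,400,140,290,2.8,"t55c")
E
```

```text
t 73.75 tcp [ 0.4332 -0.0426  0.1489] yawx -1.584 z [ 0.002 -0.001 -1.   ] w 0.042 F [ 0.6  0.2 -0.2] q [-0.25 -0.19 -0.25  1.51 -0.   -1.81]
```

View pics/w55.png

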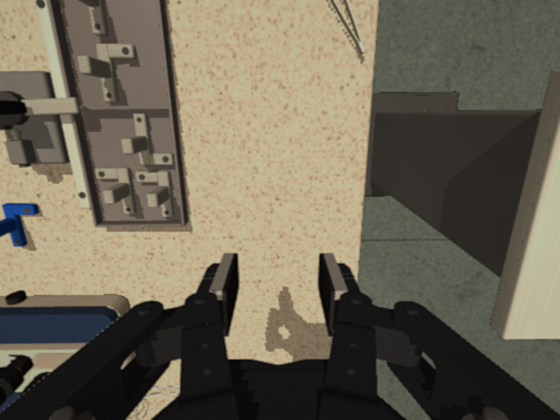

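View pics/t55c.png

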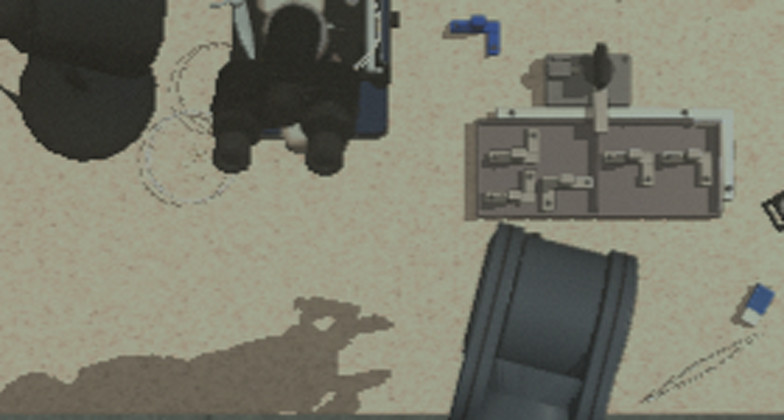

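```bash
python3 - <<'E'
from h import *
d=cam("wrist"); crop(d,30,200,0,240,3,"w56")
t=cam("top"); crop(t,275,400,170,225,6,"t56")
E
```

```text
(no output)
```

View pics/w56.png

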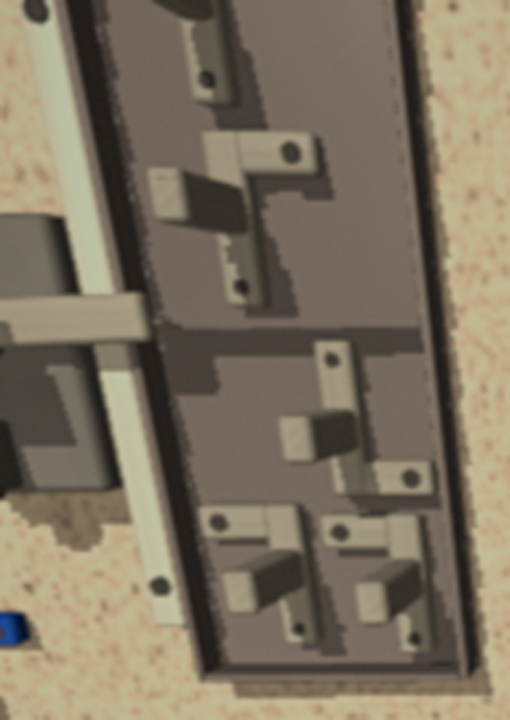

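View pics/t56.png

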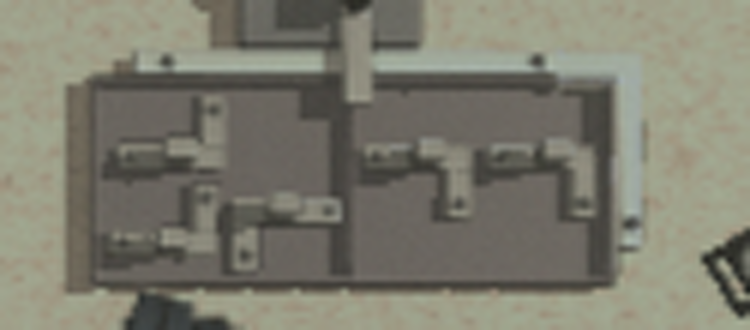

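```bash
python3 - <<'E'
from h import *
d=cam("top"); t=lambda p:(275+(p[0]-2.5)/6,170+(p[1]-2.5)/6)
P=[px2w(d,*t(p),.016)[:2] for p in [(92,77),(612,77),(612,285),(92,287)]]
print(np.round(P,3).tolist(), np.round(np.mean(P,axis=0),4), "tongue",np.round(px2w(d,*t((358,101)),.028),3)); st()
print(arm.sign_off())
E
```

```text
[[0.628, -0.008], [0.627, -0.246], [0.532, -0.244], [0.531, -0.008]] [ 0.5795 -0.1264] tongue [ 0.615 -0.129  0.028]
t 74.0 tcp [ 0.435  -0.0427  0.1469] yawx -1.583 z [-0.  0. -1.] w 0.0419 F [-0.1 -0.4 -0.4] q [-0.25 -0.19 -0.25  1.51  0.   -1.81]
the job is handed in; nothing more can be done
None
```

The tray is docked and latched, and all five jaws are sorted: three left-hand in the left bin and two right-hand in the right. I handed the job in at 74.0 s; the sign-off gives no verdict.

**What I did**
- **Tray:** I pushed it flat along the bench against the far stop and the right stop. The push force rose at each stop, to about 16 N and 12 N.
- **Latch:** I turned the knob about 1.23 rad clockwise. The tongue now points over the tray's far wall.

**Last checks**
- The tray's centre measures (0.5795, -0.1264), within about 2 mm of the home spot estimated from the stops.
- The tongue tip is at (0.615, -0.129), over the tray's far part. The joint value itself can't be read, so "past 0.95 rad" rests on the measured turn and the picture.
- All five jaws lie flat in their own bins, and no jaws are left on the bench.
- The forceps and eraser look undisturbed in the last views. The hand counter was still in place at 54 s, and I did not look at it closely after that.
- The gripper was clear of everything, with wrist force near zero.

**What went wrong or disagreed**
- The closed fingertips sit about 21 mm higher than the reported tool point. My first two tray pushes passed over its walls without touching it, so I found the true height by touching the bench.
- One jaw first landed on the tray's divider. I lifted it, moved it 5 mm and set it down again.
- One move call was refused because I miscounted its numbers; I re-sent it corrected.

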